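# Stir the drying beads and hang the stirrer in the gated hook

## Task

The freshly varnished wooden beads in the bowl will stick if they are left lying: take the stirrer out of its stand and stir with its foot down by the bowl's floor until every bead, the middle one too, lies at least 20 mm from where it started, keeping all beads in the bowl, your fingers off them, and the bowl where it stands. Then hang the stirrer in the steel tool hook: push its shaft in from the mouth so that it swings the sprung gate open and the gate flicks shut behind it, let the collar rest on the two arms, and let go. Leave the jar, the brush pot and the tape alone.

Things in the scene. Friction and masses are not known exactly. Their poses are not given: they have to be found in the camera images.
- stirrer_grip (a point): Middle of the square handle (22 x 22 mm, 70 mm tall) of the stirrer, a wooden rod 213 mm long, 70 g, upright in the stand's hole at the start. The flat sides face its own x and y; z points up the rod. The handle ends 35 mm above and 35 mm below this point, below on a round collar (40 mm across, 8 mm thick); under that is a plain round shaft 14 mm thick.
- stirrer_tip (a point): The foot (lower end) of the stirrer's shaft, on its axis, 178 mm below the handle's middle and 135 mm below the underside of the collar.
- stirrer_collar (a point): Centre of the underside of the stirrer's collar, 43 mm below the handle's middle.
- stand: Dark wooden block, 90 x 90 x 50 mm high, fixed to the bench, with a round hole (17 mm wide, 45 mm deep) straight down in the middle of its top, where the stirrer stands. Origin: centre of its underside. It is on the left or on the right, the hook on the other side.
- bowl_floor (a point): Centre of the inner floor, 6 mm above the bench, of a white stoneware bowl: loose, about 1.3 kg, round, 168 mm across the rim, 52 mm high, nearly straight walls 5 mm thick, inside radius 75 mm at the floor. z up.
- hook: Steel tool hook, fixed to the bench: base plate 130 x 90 x 10 mm, a post, and on it a level two-armed fork, its top 170 mm above the bench; nothing stands higher. Origin: on the bench, straight under the slot. Its x axis runs along the slot from the open mouth (roughly facing the robot) to the post; y across, z up.
- hook_slot (a point): Point midway between the fork's arms, level with their top, 22 mm behind the gate; axes as the hook. The slot is 22 mm wide and closed 30 mm further in (x = +30 mm). The arms (6 mm thick, 14 mm wide) run out to x = -44 mm, then splay to a mouth about 50 mm wide at x = -67 mm. The collar rests on the arms, with the shaft in the slot between gate and closed end.
- gate (a joint): Sprung brass gate under the arms (mid-height 12 mm below their top) across the slot at hook x = -22 mm; pivot at y = +19, free end at y = -4 mm. Angle in rad: 0 shut (a stop, never outward), to 1.4 swung in towards the post. A shaft pushed in opens it with 2 to 4 N; it springs shut behind the shaft once the shaft's axis is about 30 mm past the gate (x = +8 mm).
- jar: Bystander: white plastic jar with black lid, 72 mm wide, 120 mm tall. Origin: centre of underside.
- brushpot: Bystander: terracotta pot of brushes, 76 mm wide, 170 mm tall with the brushes. Origin: centre of underside.
- tape: Bystander: roll of paper tape lying flat, 90 mm across, 25 mm high. Origin: centre of underside.
- bead0_center (a point): One of six alike wooden drum beads in the bowl, 28 mm across, 20 mm high, 14 g, lying flat on the bowl's floor, spaced apart at the start (five in a ring, one in the middle); this point is its centre, 10 mm above the floor it lies on. It slides (friction about 0.4). A shaft swept round close to the wall (axis some 60 mm from the bowl's centre) pushes beads along the wall; further in it may wedge them there.
- bead1_center (a point): One of six alike wooden drum beads in the bowl, 28 mm across, 20 mm high, 14 g, lying flat on the bowl's floor, spaced apart at the start (five in a ring, one in the middle); this point is its centre, 10 mm above the floor it lies on. It slides (friction about 0.4). A shaft swept round close to the wall (axis some 60 mm from the bowl's centre) pushes beads along the wall; further in it may wedge them there.
- bead2_center (a point): One of six alike wooden drum beads in the bowl, 28 mm across, 20 mm high, 14 g, lying flat on the bowl's floor, spaced apart at the start (five in a ring, one in the middle); this point is its centre, 10 mm above the floor it lies on. It slides (friction about 0.4). A shaft swept round close to the wall (axis some 60 mm from the bowl's centre) pushes beads along the wall; further in it may wedge them there.
- bead3_center (a point): One of six alike wooden drum beads in the bowl, 28 mm across, 20 mm high, 14 g, lying flat on the bowl's floor, spaced apart at the start (five in a ring, one in the middle); this point is its centre, 10 mm above the floor it lies on. It slides (friction about 0.4). A shaft swept round close to the wall (axis some 60 mm from the bowl's centre) pushes beads along the wall; further in it may wedge them there.
- bead4_center (a point): One of six alike wooden drum beads in the bowl, 28 mm across, 20 mm high, 14 g, lying flat on the bowl's floor, spaced apart at the start (five in a ring, one in the middle); this point is its centre, 10 mm above the floor it lies on. It slides (friction about 0.4). A shaft swept round close to the wall (axis some 60 mm from the bowl's centre) pushes beads along the wall; further in it may wedge them there.
- bead5_center (a point): One of six alike wooden drum beads in the bowl, 28 mm across, 20 mm high, 14 g, lying flat on the bowl's floor, spaced apart at the start (five in a ring, one in the middle); this point is its centre, 10 mm above the floor it lies on. It slides (friction about 0.4). A shaft swept round close to the wall (axis some 60 mm from the bowl's centre) pushes beads along the wall; further in it may wedge them there.
Not all that is in view belongs to the job. What is shaped like the part that bears bead4_center but blue, green or turquoise is not meant.

How it is judged (in metres and radians):
On the way, in this order (a step that is already met when the one before it is completed fails the run):
1. the stirrer's foot is down near the floor of the bowl, among the beads (within 18 mm of the floor) (z of stirrer_tip in the frame of bowl_floor between -0.005 and 0.018 m and horizontal distance between stirrer_tip and bowl_floor below 0.075 m), for 0.2 s.
2. every bead is at least 18 mm from where it started, all at once, with the stirrer's foot still down in the bowl and all beads in the bowl (all of step 1 and horizontal distance between each of bead0_center, bead1_center, bead2_center, bead3_center, bead4_center, bead5_center and bowl_floor below 0.078 m and z of each of bead0_center, bead1_center, bead2_center, bead3_center, bead4_center, bead5_center in the frame of bowl_floor below 0.045 m and distance of each of bead0_center, bead1_center, bead2_center, bead3_center, bead4_center, bead5_center from where it was at the start of the episode above 0.018 m), for 0.2 s.
3. the stirrer pushes the gate open (over 0.5 rad) (value of joint gate above 0.5 rad and contact force between stirrer and gate above 0.2 N), for 0.04 s.
At the end, for the whole second after the job is handed in: The stirrer hangs still and upright (within 0.15 rad) in the hook's slot behind the shut gate (under 0.12 rad), its collar resting on both arms (underside within 5 mm of their top), released; all six beads are in the bowl (value of joint gate below 0.12 rad and x of stirrer_collar in the frame of hook_slot between -0.017 and 0.028 m and y of stirrer_collar in the frame of hook_slot between -0.01 and 0.01 m and z of stirrer_collar in the frame of hook_slot between -0.004 and 0.005 m and angle between stirrer's own z axis and vertical below 0.15 rad and linear speed of stirrer below 0.03 m/s and horizontal distance between each of bead0_center, bead1_center, bead2_center, bead3_center, bead4_center, bead5_center and bowl_floor below 0.078 m and z of each of bead0_center, bead1_center, bead2_center, bead3_center, bead4_center, bead5_center in the frame of bowl_floor below 0.045 m); the robot touches nothing.
It fails at once if the bowl is shifted by more than 18 mm or tipped by more than 0.2 rad (distance of bowl_floor from where it was at the start of the episode above 0.018 m or angle between bowl_floor's own z axis and vertical above 0.2 rad).
It fails at once if the fingers touch a bead (contact force between the fingers and bead0 above 0.5 N or contact force between the fingers and bead1 above 0.5 N or contact force between the fingers and bead2 above 0.5 N or contact force between the fingers and bead3 above 0.5 N or contact force between the fingers and bead4 above 0.5 N or contact force between the fingers and bead5 above 0.5 N).
It fails at once if the jar, brush pot or tape is moved by more than 25 mm (distance of any of jar, brushpot, tape from where it was at the start of the episode above 0.025 m).
It also fails if it takes over 67 s, if anything falls off the work surface, if the arm or the gripper's body presses on something with over 40 N, if the wrist force passes 120 N, or if a joint passes its speed limit or range.

## Robot

A 6-joint arm with a two-finger parallel gripper is mounted at the origin on the work surface. World frame = base frame: x ahead of the robot, y to its left, z up, the work surface at z = 0. Lengths are in mm, angles in rad, forces in N, time in s.
With the tool pointing down it reaches from about 350 to 975 mm from the base axis. Payload 7.1 kg.
Tool frame: the origin (TCP) lies on the front face of the gripper's body, between the roots of the fingers; the fingertips stand 80 mm ahead of it and the grasp point (between the pads) lies 61 mm ahead of it (ctrl.tcp_to_grasp is the distance from the TCP to the grasp point, in mm); z points along the fingers, y is the direction in which the jaws open and shut (so a half turn about z gives the same grasp; the last joint's range is limited). The gripper opens to 88 mm and grips with 3 to 60 N. Pads are 20 mm wide; open, the fingers measure 115 mm over their backs; the gripper's body (75 mm by 178 mm) begins 61 mm behind the grasp point.
Start: joints at [1.198, 0.423, 1.63, -0, 1.089, -0.019], TCP at [216.509, 586.284, 302.675] pointing down, gripper open.
Joint ranges: [-3, 3], [-0.9, 2.11], [0.09, 2.58], [-1.31, 4.45], [0.11, 2.69], [-2.54, 2.54]. Speed limits (rad/s): [2.39, 2.39, 3.01, 3.14, 3.14, 3.14].

## Interface

Orientations are given as a rotation vector (axis times angle).
In Python, from workcell import telemetry, get_image, ctrl gives the robot as it stands.
- The arm moves only by the tool send_rows, never from a script. Its argument "rows" is a list of rows, each a list of 5 numbers: the shift along the tool's x, y, z in m, then the turn about the tool's z in rad, then the opening, from -1 (shut) to 1 (fully open). A call has 1 to 5 rows; each row shifts and turns the commanded pose from where the row before left it, along the tool's axes as they then stand; what a row does not reach is not made up. A row lasts 1/10 s, in which the tool goes at most 50 mm and 8.59 degrees, less where a joint would pass 70% of its speed; a pose out of reach is approached as far as the arm can. A call with a gripper value outside its range is refused whole. The fingers move at their own pace and stop on an object; the grip force is fixed at half the most. Time passes only in rows, so rows that do not move let the fingers close. It gives the time, the measured TCP pose, the force and the opening at its end, in the units of the state.
- telemetry.get_obs(): the state, without advancing time (a new reading comes with each control period).
- get_image(name): name is "scene" or "top" or "wrist"; returns a dict with "color" (400x640x3 uint8, blue, green, red), "z_map" (400x640 float32, mm along the optical axis (not along the pixel's ray), 0 where there is no reading), "camera_matrix" (3x3 intrinsics, pixels), "rvec" (rotation vector, rad) and "tvec" (3), from world to camera coordinates, as OpenCV has them. Camera axes: x right, y down, z forward; pixel columns grow to the right and rows downward; lengths in mm; the calibration is good to about 2 mm. A picture is of the moment at which its call begins.
- ctrl.close_job(): hands the job in, once; it reports no verdict.
The state is a dict: "t": time; "qpos": joint angles; "qvel": joint speeds; "joint_torque": joint torques, N m; "ee_pos": TCP position; "orientation": TCP orientation; "ft_force": force on the tool from outside, world axes, zero at the start; "moment": the same for the moment, N m; "width": finger opening in mm.
Only numpy, scipy, OpenCV 4.12 (cv2) and the standard library are available. Lean on these libraries where they do the work, as an engineer would, in place of code of your own. Each camera call takes 0.05 s, during which the arm holds its last target.

## Working session

There is one attempt and no reset: what is moved stays moved. The work goes in short steps, Python scripts to look and compute and a tool call to move; the robot and the scene stay as the last step left them, time stands still between calls to the robot, and variables do not carry over. Pictures are saved under pics/ and viewed, and the job is handed in when it is done.

Besides the shell and the picture viewer there is one more tool, called after "Request:" as a command line: name --pt "numbers of a row" for each row, then --argument value for the rest. send_rows: Moves the arm, as the interface text tells. Its arguments: {"type":"object","properties":{"rows":{"type":"array"}},"required":["rows"]}

```bash
mkdir -p pics; ls; cat > h.py <<'E'
import numpy as np, cv2
from workcell import telemetry, get_image, ctrl
def cam(name):
    d=get_image(name); R=cv2.Rodrigues(np.array(d['rvec'],float))[0]; t=np.array(d['tvec'],float).ravel()
    return d,np.array(d['camera_matrix']),R,t
def ray(px,K,R,t,z):
    p=np.atleast_2d(np.array(px,float)); r=(np.linalg.inv(K)@np.c_[p,np.ones(len(p))].T); w=(R.T@r).T; c=-R.T@t
    return c+w*((z-c[2])/w[:,2])[:,None]
def proj(P,K,R,t):
    q=(K@(R@np.atleast_2d(P).T+t[:,None])).T; return q[:,:2]/q[:,2:]
def cloud(d,K,R,t):
    z=d['z_map'].astype(float); v,u=np.indices(z.shape); p=np.stack([(u-K[0,2])/K[0,0]*z,(v-K[1,2])/K[1,1]*z,z],-1)
    P=(p-t)@R; P[z==0]=np.nan; return P
E
python3 - <<'E'
from h import *
for n in ('scene','top','wrist'):
    d,K,R,t=cam(n); cv2.imwrite(f'pics/{n}0.png',d['color']); print(n,K.tolist(),(-R.T@t).round())
print(telemetry.get_obs())
E
```

```text
pics
scene [[455.3597106277725, 0.0, 317.27867579371036], [0.0, 455.3597106277725, 189.89894809457516], [0.0, 0.0, 1.0]] [1021.  -87.  857.]
top [[395.35485053509024, 0.0, 320.9164863460673], [0.0, 395.35485053509024, 194.9492440034619], [0.0, 0.0, 1.0]] [ 514.  -17. 1124.]
wrist [[309.1286205146471, 0.0, 319.1705654329981], [0.0, 309.1286205146471, 195.4333545365595], [0.0, 0.0, 1.0]] [155. 610. 383.]
{'t': 0.15, 'qpos': array([ 1.19800682e+00,  4.23678278e-01,  1.63045457e+00, -9.70098274e-07,
        1.08858528e+00, -1.90195632e-02]), 'qvel': array([-0.00145183, -0.00046405, -0.00201401, -0.00193242, -0.00115796,
        0.00019348]), 'joint_torque': array([-2.94327638e-04, -5.44983602e+01, -2.73915911e+01,  6.44410355e-02,
        2.04820500e-02, -5.83077463e-05]), 'ee_pos': array([216.39821256, 586.01332607, 302.09564203]), 'orientation': array([-5.52768060e-01, -3.09235795e+00,  1.73421338e-03]), 'ft_force': array([-0.18151661,  0.47648374, -0.70979386]), 'moment': array([ 0.00486833, -0.05825529, -0.04620967]), 'width': 87.96673235092126}
```

View pics/scene0.png

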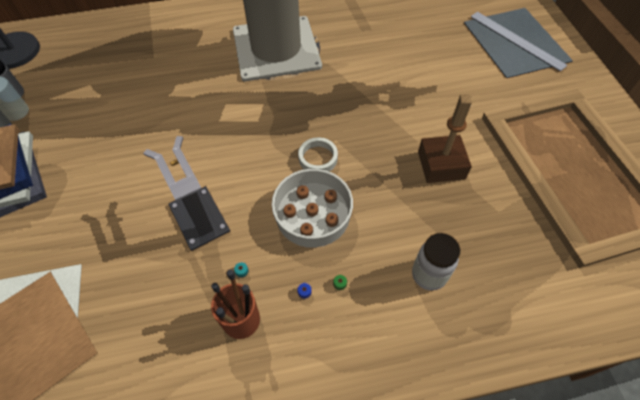

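View pics/top0.png

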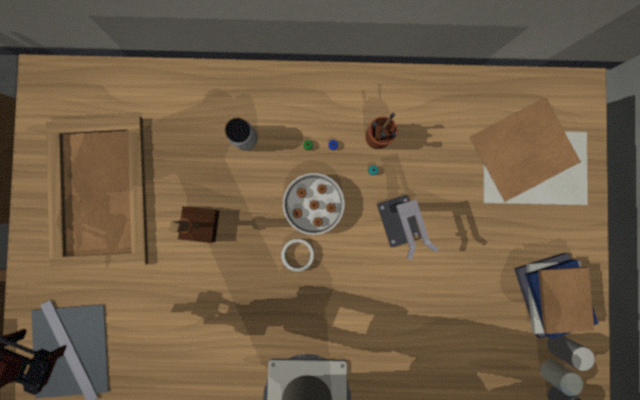

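View pics/wrist0.png

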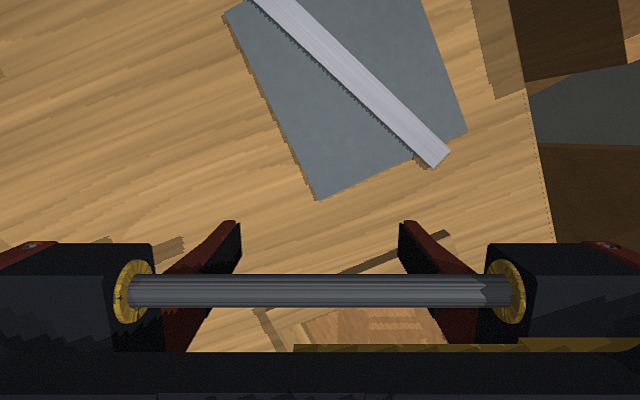

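The views show the stand and stirrer on the robot's left (top 198,224), the bowl at (314,203), the hook at (405,218), and the jar, pot and tape roll (298,255) nearby. Next I measure them.

```bash
python3 - <<'E'
from h import *
D,K,R,t=cam('top'); P=cloud(D,K,R,t); z=P[...,2]
def show(n,u0,u1,v0,v1,s):
    c=D['color'][v0:v1,u0:u1]; cv2.imwrite(n,cv2.resize(c,None,fx=s,fy=s,interpolation=cv2.INTER_CUBIC))
show('pics/t_hook.png',360,480,180,260,6); show('pics/t_st.png',160,280,190,250,6); show('pics/t_bowl.png',270,360,160,280,5)
# stand top
def stat(m,n):
    p=P[m]; print(n,len(p),p.min(0).round(1),p.max(0).round(1),p.mean(0).round(1))
uu,vv=np.meshgrid(range(640),range(400))
def box(a,b,c,d): return (uu>=a)&(uu<b)&(vv>=c)&(vv<d)
stat(box(165,225,200,250)&(abs(z-50)<5),'stand')
stat(box(165,225,200,250)&(z>75),'stirrer')
stat(box(165,225,200,250)&(z>155),'stirrer top')
stat(box(370,450,180,270)&(abs(z-170)<8),'fork')
stat(box(370,450,180,270)&(abs(z-10)<4),'base')
stat(box(270,360,160,250)&(abs(z-52)<4),'rim')
stat(box(270,330,235,280)&(abs(z-25)<4),'tape')
stat(box(215,265,110,160)&(abs(z-120)<6),'jar')
stat(box(355,410,100,160)&(z>70),'pot')
hsv=cv2.cvtColor(D['color'],cv2.COLOR_BGR2HSV)
m=(box(285,345,175,232)&(hsv[...,1]>90)).astype(np.uint8)
n,l,st,ce=cv2.connectedComponentsWithStats(m)
for i in range(1,n):
    if st[i,4]>8: print(st[i],ce[i].round(1),ray(ce[i],K,R,t,26)[0].round(1), np.nanmedian(z[l==i]))
D,K,R,t=cam('scene')
for n,u0,u1,v0,v1,s in(('pics/s_hook.png',130,240,120,260,5),('pics/s_st.png',400,500,80,200,5),('pics/s_bowl.png',260,370,130,260,5)): show(n,u0,u1,v0,v1,s)
E
```

```text
stand 897 [431.3 261.1  45.1] [527.1 359.1  55. ] [480.  303.8  51.1]
stirrer 302 [459.4 290.   78.3] [498.7 322.1 224. ] [479.8 304.5 178.7]
stirrer top 185 [466.9 297.  155.2] [491.8 322.1 224. ] [479.5 305.5 202.1]
fork 839 [ 410.4 -305.7  162.4] [ 554.4 -206.6  176. ] [ 491.2 -248.1  170.4]
base 975 [ 363.3 -384.7    6. ] [ 612.  -165.3   14. ] [ 495.7 -239.    10.4]
rim 349 [461.  -86.4  48. ] [624.5  79.3  56. ] [542.3  -5.9  52.4]
tape 272 [357.2  -5.1  21. ] [445.6  81.2  28.9] [400.4  37.4  25.7]
jar 476 [695.  164.5 114.2] [757.4 226.6 125.6] [725.5 194.3 121.3]
pot 401 [ 701.4 -219.6   70.1] [ 775.4 -144.8  174.4] [ 738.4 -181.7  108.5]
[285 175  15  15  92] [289.1 179.1] [608.5  63.7  26. ] 0.9758141700580798
[328 175  17  22 137] [339.5 180.8] [606.8 -77.   26. ] 1.1252545838962764
[318 185   8   8  52] [321.5 188.5] [584.2 -27.1  26. ] 26.621633425512876
[297 188   9   9  62] [301.2 192.2] [572.5  29.2  26. ] 26.370724608550965
[310 201   9   8  56] [313.8 204.4] [539.3  -6.6  26. ] 27.054047026105074
[327 204   9   8  57] [330.7 207.4] [532.2 -53.8  26. ] 27.066574082828126
[293 209   9   9  61] [297.1 212.7] [515.5  39.1  26. ] 26.89725669985491
[330 211  15  21 122] [340.  225.3] [483.  -80.6  26. ] 0.7373779885266978
[285 219  13  13  75] [288.6 227.4] [474.2  61.5  26. ] 1.1483127774696917
[314 218   8   8  56] [317.5 221.6] [492.  -18.1  26. ] 26.54189619297845
```

View pics/t_hook.png

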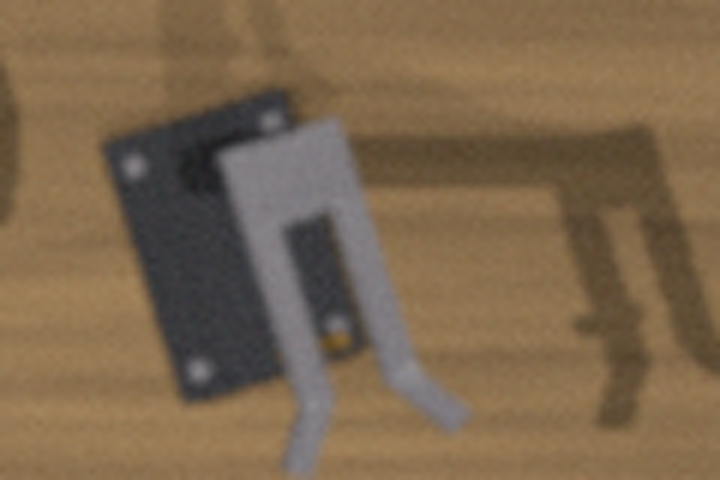

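View pics/s_hook.png

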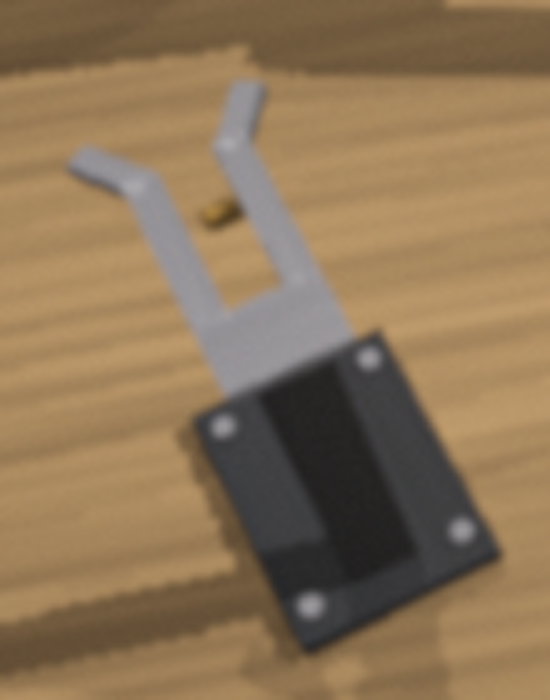

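View pics/t_st.png

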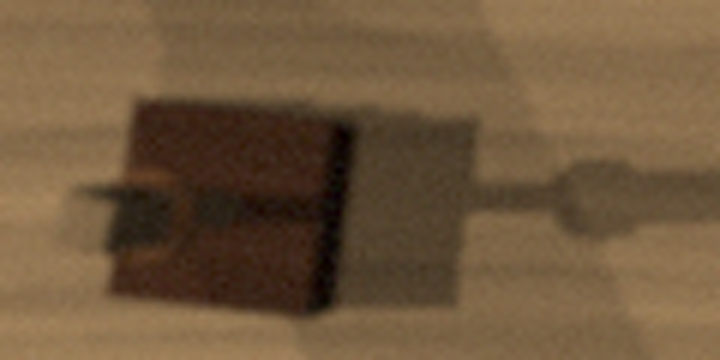

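View pics/s_st.png

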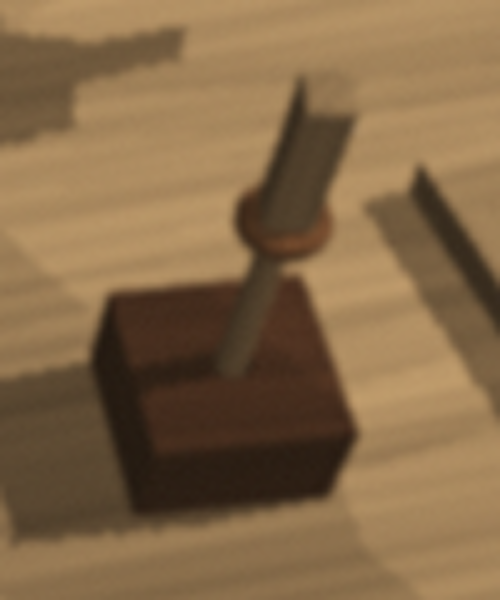

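View pics/t_bowl.png

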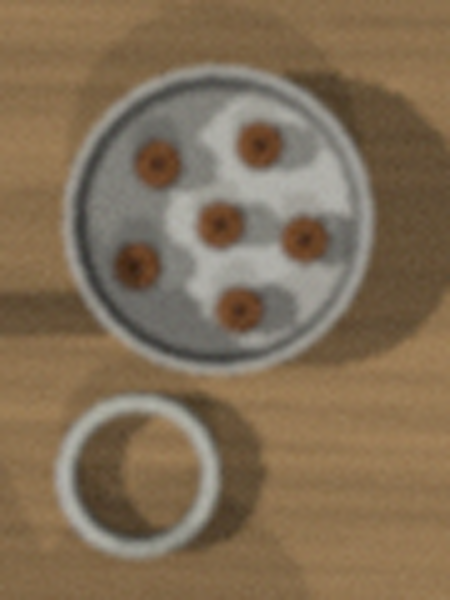

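```bash
cat > meas.py <<'E'
from h import *
D,K,R,t=cam('top'); P=cloud(D,K,R,t); z=P[...,2]
hsv=cv2.cvtColor(D['color'],cv2.COLOR_BGR2HSV)
def rect(plane,x0,x1,y0,y1,s=4):
    # metric view: rows decreasing x, cols decreasing y, s px/mm
    H=int((x1-x0)*s);W=int((y1-y0)*s); v,u=np.indices((H,W)); w=np.stack([x1-v/s,y1-u/s,np.full_like(u,plane,dtype=float)],-1).reshape(-1,3)
    q=proj(w,K,R,t).reshape(H,W,2).astype(np.float32)
    return cv2.remap(D['color'],q[...,0],q[...,1],cv2.INTER_CUBIC)
cv2.imwrite('pics/m_fork.png',rect(170,400,560,-310,-200,5))
cv2.imwrite('pics/m_base.png',rect(10,400,560,-320,-160,4))
cv2.imwrite('pics/m_top.png',rect(218,430,530,250,350,6))
cv2.imwrite('pics/m_stand.png',rect(50,410,550,240,370,4))
cv2.imwrite('pics/m_rim.png',rect(52,440,640,-105,95,3))
E
python3 meas.py
```

```text
(no output)
```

View pics/m_fork.png

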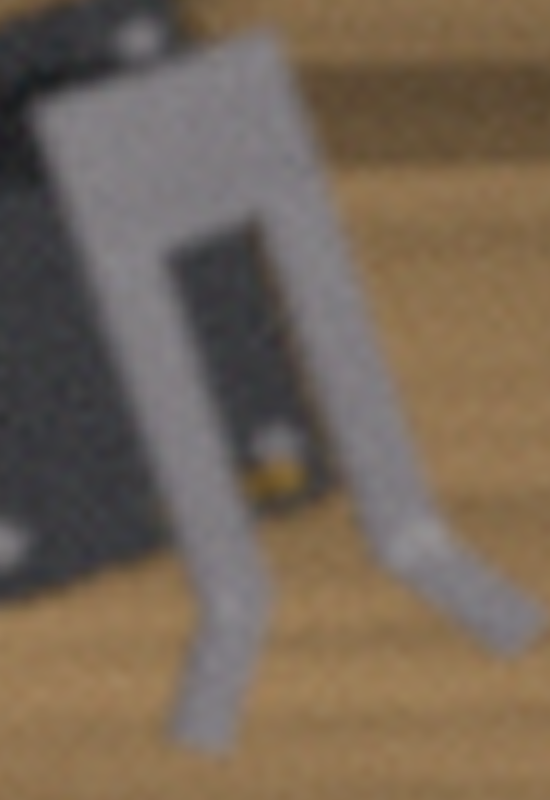

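View pics/m_top.png

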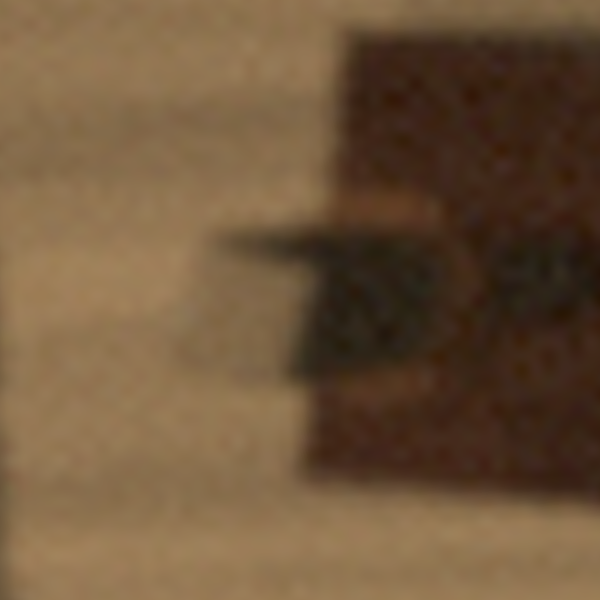

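View pics/m_base.png

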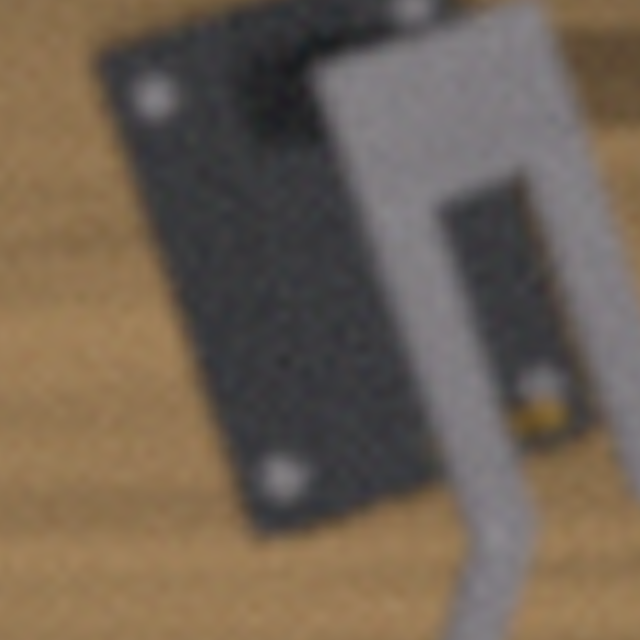

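View pics/m_rim.png

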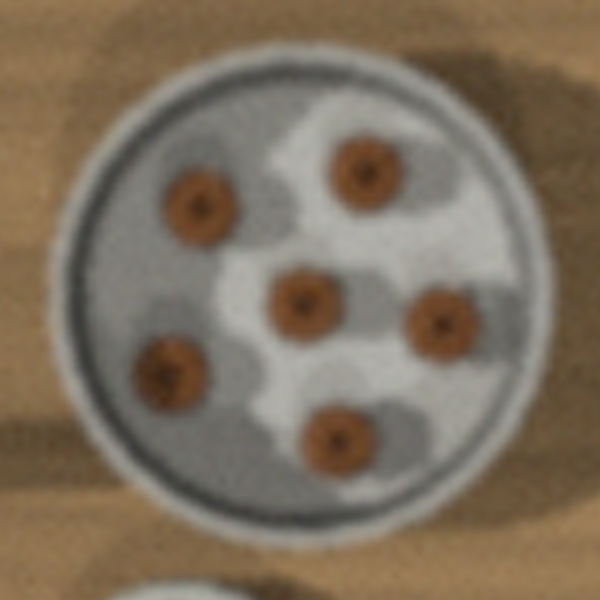

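View pics/m_stand.png

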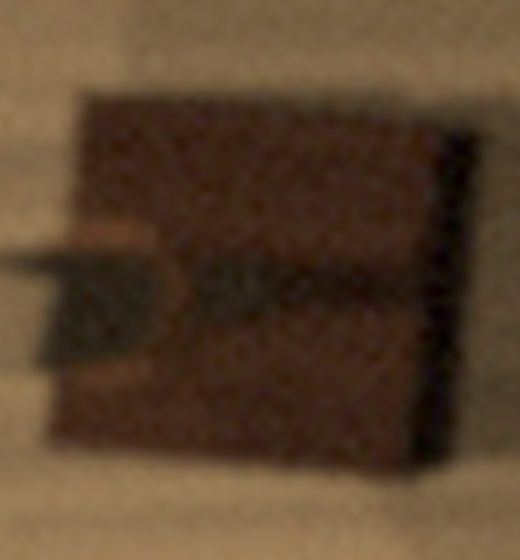

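```bash
cat > plan.py <<'E'
from h import *
def toolR(o): return cv2.Rodrigues(np.array(o['orientation'],float))[0]
def delta(target,yawdeg=None):
    o=telemetry.get_obs(); T=toolR(o); d=np.array(target,float)-o['ee_pos']
    jy=np.degrees(np.arctan2(T[1,1],T[0,1])); turn=0
    if yawdeg is not None: turn=-((yawdeg-jy+90)%180-90)
    print('t',round(o['t'],2),'pos',o['ee_pos'].round(1),'jaw',jy.round(2),'tilt',np.degrees(np.arccos(-T[2,2])).round(2),'tool d mm',(T.T@d).round(1),'norm',np.linalg.norm(d).round(1),'turn rad',np.radians(turn).round(4),'w',round(o['width'],1),'F',o['ft_force'].round(1))
    return T.T@d
E
python3 - <<'E'
from plan import *
delta([478.7,308.5,340],79)
D,K,R,t=cam('top'); P=cloud(D,K,R,t); z=P[...,2]
m=np.zeros(z.shape,bool); m[180:270,370:450]=1; m&=z>150
# refine with colour
c,s=np.cos,np.sin
p=P[m]; q=ray(np.argwhere(m)[:,::-1],K,R,t,170)[:,:2]
for a in np.radians([16,17,18,19,20,21]):
    e=np.array([c(a),s(a)]); n=np.array([-s(a),c(a)]); X=q@e; Y=q@n
    out=[]
    for x in np.arange(X.max()-95,X.max()-5,8):
        k=(X>=x)&(X<x+8); out.append((Y[k].min(),Y[k].max()))
    out=np.array(out); print(np.degrees(a).round(), X.min().round(1),X.max().round(1),np.polyfit(range(len(out)),out[:,0],1).round(2),np.polyfit(range(len(out)),out[:,1],1).round(2))
E
```

```text
t 0.3 pos [216.4 586.2 302.4] jaw 69.73 tilt 0.03 tool d mm [-342.2 -169.6  -37.5] norm 383.8 turn rad -0.1618 w 88.0 F [ 0.2 -0.2  0. ]
16.0 326.7 464.0 [ 3.3000e-01 -4.0065e+02] [ 3.2000e-01 -3.4998e+02]
17.0 320.6 457.1 [ 2.0000e-01 -4.0708e+02] [ 1.8000e-01 -3.5645e+02]
18.0 314.4 450.6 [ 6.0000e-02 -4.1339e+02] [ 6.0000e-02 -3.6287e+02]
19.0 308.1 444.0 [-5.0000e-02 -4.1967e+02] [-8.0000e-02 -3.6907e+02]
20.0 301.0 437.2 [-1.9000e-01 -4.2576e+02] [-2.1000e-01 -3.7515e+02]
21.0 293.4 430.4 [-3.3000e-01 -4.3181e+02] [-3.5000e-01 -3.8112e+02]
```

Request:
send_rows --pt "-0.034 -0.017 -0.004 0 1" --pt "-0.034 -0.017 -0.004 0 1" --pt "-0.034 -0.017 -0.004 0 1" --pt "-0.034 -0.017 -0.004 0 1" --pt "-0.034 -0.017 -0.004 0 1"

```text
t: 0.85
ee_pos: [347.4, 446.5, 322.9]
orientation: [0.552, 3.092, 0.0]
ft_force: [0.5, -0.3, -0.2]
width: 87.8
```

Request:
send_rows --pt "-0.034 -0.017 -0.004 0 1" --pt "-0.034 -0.017 -0.004 0 1" --pt "-0.034 -0.017 -0.004 0 1" --pt "-0.034 -0.017 -0.004 0 1" --pt "0 0 0 -0.1 1"

```text
t: 1.35
ee_pos: [453.2, 334.1, 339.4]
orientation: [0.401, 3.114, 0.0]
ft_force: [-1.0, 1.3, -0.5]
width: 88.2
```

```bash
python3 - <<'E'
from plan import *
delta([478.7,308.5,340],79)
d,K,R,t=cam('wrist'); cv2.imwrite('pics/w1.png',d['color'])
o=telemetry.get_obs(); print(proj([478.7,308.5,218],K,R,t), R[2])
E
```

```text
t 1.35 pos [453.2 334.1 339.4] jaw 75.32 tilt 0.1 tool d mm [-31.1 -18.3  -0.6] norm 36.1 turn rad -0.0643 w 88.2 F [-1.   1.3 -0.5]
[[291.57561008 258.6035965 ]] [ 0.23402441 -0.06037602 -0.97035422]
```

View pics/w1.png

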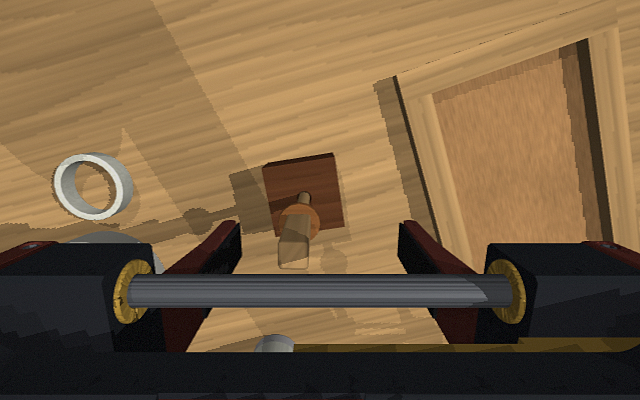

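```bash
python3 - <<'E'
from plan import *
D,K,R,t=cam('wrist')
s=8;x0,x1,y0,y1=445,510,270,340
v,u=np.indices(((x1-x0)*s,(y1-y0)*s)); w=np.stack([x1-v/s,y1-u/s,np.full(u.shape,218.)],-1).reshape(-1,3)
q=proj(w,K,R,t).reshape(*u.shape,2).astype(np.float32)
cv2.imwrite('pics/w1r.png',cv2.remap(D['color'],q[...,0],q[...,1],cv2.INTER_CUBIC))
E
```

```text
(no output)
```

View pics/w1r.png

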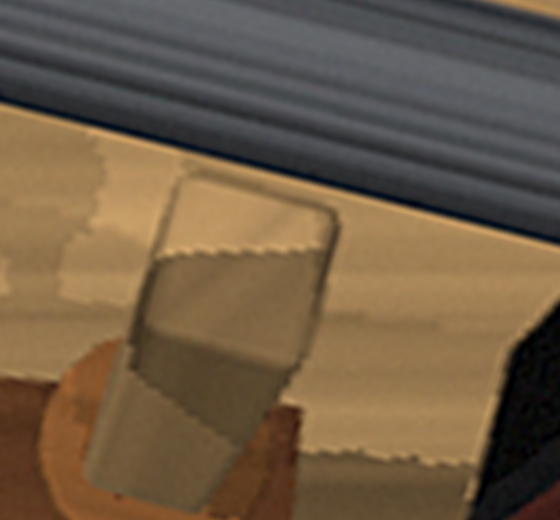

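```bash
python3 - <<'E'
from plan import *
delta([477.8,309,340],77.5)
E
```

```text
t 1.45 pos [451.3 335.9 338.8] jaw 75.39 tilt 0.02 tool d mm [-32.4 -19.3  -1.2] norm 37.8 turn rad -0.0368 w 87.8 F [-0.3  0.2 -0. ]
```

Request:
send_rows --pt "-0.016 -0.01 0 -0.037 1" --pt "-0.0165 -0.0095 0 0 1" --pt "0 0 0 0 1" --pt "0 0 0 0 1"

```text
t: 1.85
ee_pos: [477.1, 310.6, 338.5]
orientation: [-0.342, -3.122, 0.0]
ft_force: [-0.3, -0.0, -0.2]
width: 87.9
```

```bash
python3 - <<'E'
from plan import *
delta([477.8,309,244],77.5)
E
```

```text
t 1.85 pos [477.1 310.6 338.5] jaw 77.49 tilt 0.03 tool d mm [-1.1 -1.4 94.5] norm 94.5 turn rad -0.0002 w 87.9 F [-0.3 -0.  -0.2]
```

Request:
send_rows --pt "-0.001 -0.0015 0.024 0 1" --pt "0 0 0.024 0 1" --pt "0 0 0.024 0 1" --pt "0 0 0.022 0 1" --pt "0 0 0 0 1"

```text
t: 2.35
ee_pos: [476.0, 308.5, 241.9]
orientation: [-0.339, -3.119, 0.005]
ft_force: [-0.1, 0.7, 0.2]
width: 87.7
```

Request:
send_rows --pt "0 0 0 0 -1" --pt "0 0 0 0 -1" --pt "0 0 0 0 -1" --pt "0 0 0 0 -1" --pt "0 0 0 0 -1"

```text
t: 2.85
ee_pos: [478.4, 308.6, 245.3]
orientation: [0.34, 3.122, 0.001]
ft_force: [1.0, 0.2, -0.4]
width: 51.3
```

```bash
python3 - <<'E'
from plan import *
delta([477.8,309,244],77.5)
E
```

```text
t 2.85 pos [478.4 308.6 245.3] jaw 77.57 tilt 0.06 tool d mm [0.7 0.2 1.3] norm 1.5 turn rad 0.0013 w 51.3 F [ 1.   0.2 -0.4]
```

Request:
send_rows --pt "0 0 0.001 0 -1" --pt "0 0 0 0 -1" --pt "0 0 0 0 -1" --pt "0 0 0 0 -1" --pt "0 0 0 0 -1"

```text
t: 3.35
ee_pos: [478.2, 308.5, 243.6]
orientation: [-0.34, -3.123, 0.0]
ft_force: [0.2, 0.8, -0.4]
width: 21.9
```

Request:
send_rows --pt "0 0 0 0 -1" --pt "0 0 0 0 -1" --pt "0 0 0 0 -1"

```text
t: 3.65
ee_pos: [478.2, 308.6, 243.6]
orientation: [-0.34, -3.123, 0.0]
ft_force: [-0.6, -1.1, -0.4]
width: 21.6
```

Request:
send_rows --pt "0 0 -0.01 0 -1" --pt "0 0 -0.025 0 -1" --pt "0 0 -0.03 0 -1" --pt "0 0 -0.03 0 -1" --pt "0 0 -0.015 0 -1"

```text
t: 4.15
ee_pos: [478.9, 309.0, 357.3]
orientation: [0.339, 3.12, 0.004]
ft_force: [0.8, 0.4, -1.0]
width: 22.1
```

```bash
python3 - <<'E'
from plan import *
delta([495.3,13.6,350])
D,K,R,t=cam('scene'); cv2.imwrite('pics/s2.png',D['color'])
E
```

```text
t 4.15 pos [478.9 309.  357.3] jaw 77.58 tilt 0.24 tool d mm [ -79.5 -285.     6.7] norm 295.9 turn rad 0.0 w 22.1 F [ 0.8  0.4 -1. ]
```

View pics/s2.png

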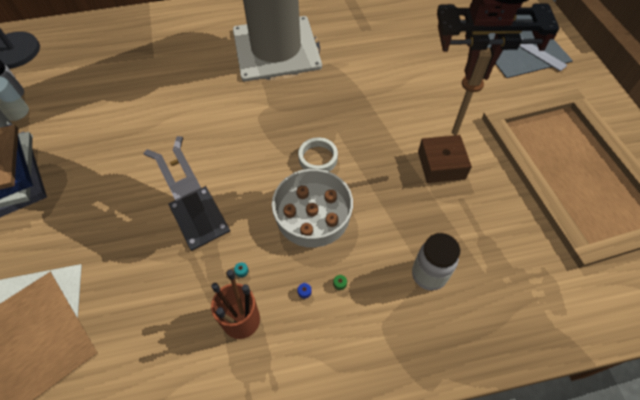

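The stirrer is held with its foot at about (457,132), clear of the stand (hole at 447,152). Next I move it over to the bowl.

Request:
send_rows --pt "-0.005 -0.018 0 0 -1" --pt "-0.009 -0.032 0.001 0 -1" --pt "-0.01 -0.036 0.001 0 -1" --pt "-0.01 -0.036 0.001 0 -1" --pt "-0.01 -0.036 0.001 0 -1"

```text
t: 4.7
ee_pos: [486.2, 142.4, 348.5]
orientation: [-0.339, -3.121, 0.002]
ft_force: [0.3, -0.9, -0.5]
width: 22.1
```

Request:
send_rows --pt "-0.01 -0.036 0.001 0 -1" --pt "-0.01 -0.036 0 0 -1" --pt "-0.009 -0.032 0 0 -1" --pt "-0.005 -0.018 0 0 -1" --pt "0 0 0 0 -1"

```text
t: 5.2
ee_pos: [493.2, 15.6, 347.6]
orientation: [-0.345, -3.121, 0.001]
ft_force: [-0.1, 0.4, -0.7]
width: 22.1
```

Request:
send_rows --pt "0 0 0 0 -1" --pt "0 0 0 0 -1"

```text
t: 5.4
ee_pos: [493.8, 18.7, 348.2]
orientation: [-0.339, -3.122, -0.0]
ft_force: [0.3, -0.1, -0.9]
width: 21.9
```

```bash
python3 - <<'E'
from plan import *
delta([495.3,13.6,350])
for n in ('scene','top'):
  D,K,R,t=cam(n); 
  o=telemetry.get_obs(); e=o['ee_pos']; q=proj([[e[0],e[1],e[2]-238.6],[e[0],e[1],e[2]-104]],K,R,t); print(n,q.round(1), proj([541.3,-5,52],K,R,t).round(1))
  cv2.imwrite(f'pics/{n}3.png',cv2.resize(D['color'][120:280,220:420],None,fx=4,fy=4)[:600])
D,K,R,t=cam('wrist'); cv2.imwrite('pics/w3.png',D['color'])
E
```

```text
t 5.4 pos [493.8  18.7 348.2] jaw 77.6 tilt 0.05 tool d mm [-2.6 -4.7 -1.8] norm 5.6 turn rad 0.0 w 21.9 F [ 0.3 -0.1 -0.9]
scene [[319.4 164.7]
 [318.7 120.2]] [[313.1 201.3]]
top [[303.1 221.2]
 [300.9 222.4]] [[313.1 203.5]]
```

View pics/scene3.png

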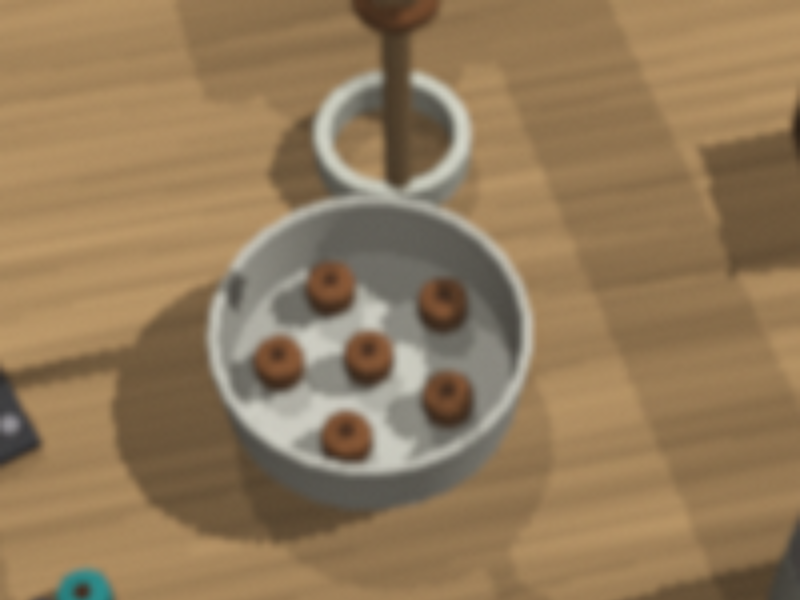

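View pics/w3.png

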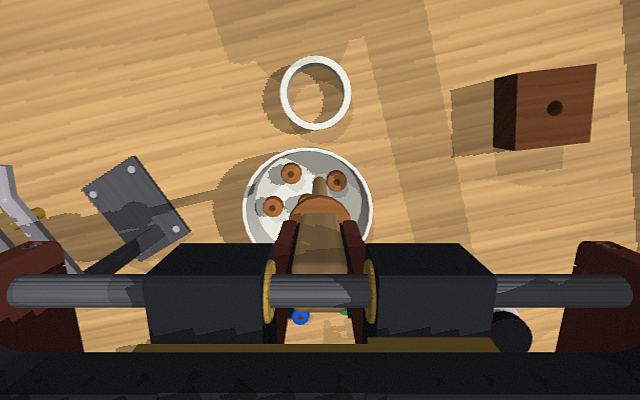

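Request:
send_rows --pt "-0.0025 -0.0045 0 0 -1" --pt "0 0 0.022 0 -1" --pt "0 0 0.025 0 -1" --pt "0 0 0.025 0 -1" --pt "0 0 0.016 0 -1"

```text
t: 6.05
ee_pos: [495.1, 13.5, 259.1]
orientation: [-0.339, -3.122, 0.0]
ft_force: [0.5, 0.1, -0.1]
width: 21.8
```

Request:
send_rows --pt "0 0 0.005 0 -1" --pt "0 0 0.003 0 -1" --pt "0 0 0 0 -1"

```text
t: 6.35
ee_pos: [496.0, 13.4, 253.0]
orientation: [0.339, 3.123, 0.0]
ft_force: [-0.6, -0.3, 0.2]
width: 22.0
```

```bash
python3 - <<'E'
from plan import *
delta([495.3,13.6,250.6])
D,K,R,t=cam('scene'); cv2.imwrite('pics/s4.png',cv2.resize(D['color'][120:270,220:420],None,fx=4,fy=4)[:600])
# plan arc
T=toolR(telemetry.get_obs()); a0=158;c=np.array([541.3,-5]);p=telemetry.get_obs()['ee_pos'][:2]
for i in range(1,26):
    a=np.radians(a0+18*i); q=c+53*np.array([np.cos(a),np.sin(a)]); d=T.T@np.r_[q-p,0]; print(158+18*i,(d/1000).round(4)[:2].tolist()); p=q
E
```

```text
t 6.35 pos [496.   13.4 253. ] jaw 77.59 tilt 0.03 tool d mm [0.7 0.  2.4] norm 2.5 turn rad 0.0 w 22.0 F [-0.6 -0.3  0.2]
176 [0.0044, -0.016]
194 [-0.005, -0.0158]
212 [-0.0096, -0.0135]
230 [-0.0133, -0.0099]
248 [-0.0157, -0.0053]
266 [-0.0166, -0.0002]
284 [-0.0158, 0.005]
302 [-0.0135, 0.0096]
320 [-0.0099, 0.0133]
338 [-0.0053, 0.0157]
356 [-0.0002, 0.0166]
374 [0.005, 0.0158]
392 [0.0096, 0.0135]
410 [0.0133, 0.0099]
428 [0.0157, 0.0053]
446 [0.0166, 0.0002]
464 [0.0158, -0.005]
482 [0.0135, -0.0096]
500 [0.0099, -0.0133]
518 [0.0053, -0.0157]
536 [0.0002, -0.0166]
554 [-0.005, -0.0158]
572 [-0.0096, -0.0135]
590 [-0.0133, -0.0099]
608 [-0.0157, -0.0053]
```

View pics/s4.png

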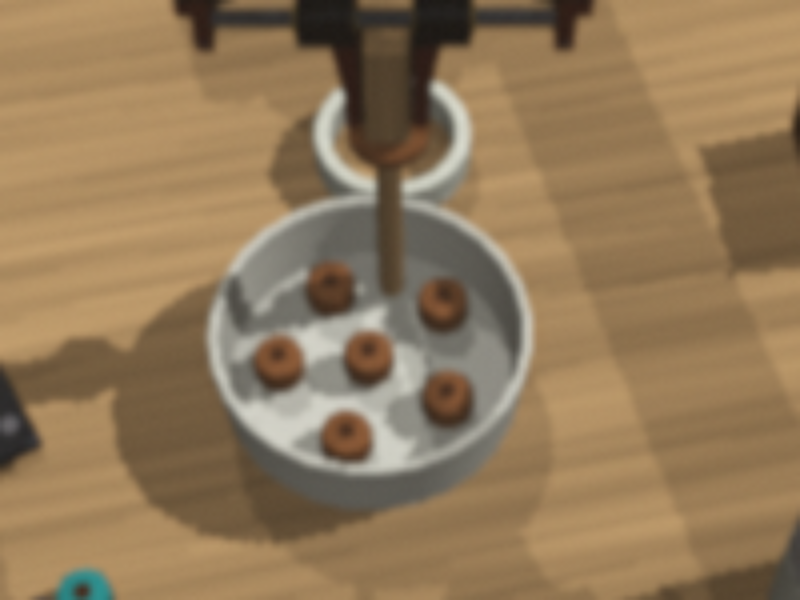

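The foot is at about (390,290) in the crop, between two ring beads and clear of both. I start the sweep.

Request:
send_rows --pt "0.002 0 0.0025 0 -1" --pt "0.0044 -0.016 0 0 -1" --pt "-0.005 -0.0158 0 0 -1" --pt "-0.0096 -0.0135 0 0 -1" --pt "0 0 0 0 -1"

```text
t: 6.9
ee_pos: [495.2, -34.0, 250.8]
orientation: [0.342, 3.121, -0.0]
ft_force: [0.8, -0.1, -0.5]
width: 22.1
```

```bash
cat > look.py <<'E'
import sys
from plan import *
n=sys.argv[1]; a=np.radians(float(sys.argv[2])); r=float(sys.argv[3])
c=np.array([541.3,-5]); delta([*(c+r*np.array([np.cos(a),np.sin(a)])),250.6])
e=telemetry.get_obs()['ee_pos'][:2]-c; print('r',np.hypot(*e).round(1),'ang',np.degrees(np.arctan2(e[1],e[0])).round(1))
D,K,R,t=cam('scene')
hsv=cv2.cvtColor(D['color'],cv2.COLOR_BGR2HSV); h,s,v=cv2.split(hsv)
cv2.imwrite(f'pics/{n}.png',cv2.resize(D['color'][120:270,220:420],None,fx=4,fy=4,interpolation=cv2.INTER_CUBIC))
E
python3 look.py s5 212 53
```

```text
t 6.9 pos [495.2 -34.  250.8] jaw 77.48 tilt 0.13 tool d mm [-0.9  1.2  0.2] norm 1.5 turn rad 0.0 w 22.1 F [ 0.8 -0.1 -0.5]
r 54.5 ang -147.8
```

View pics/s5.png

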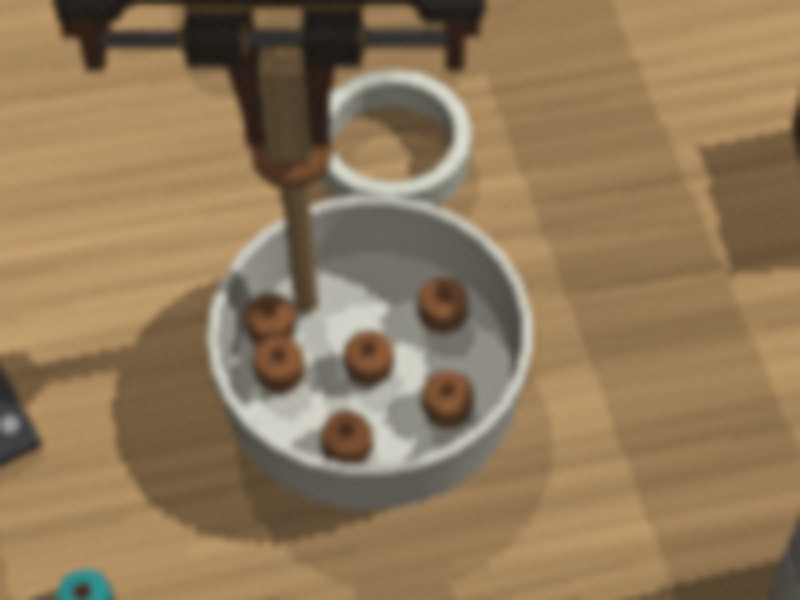

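Request:
send_rows --pt "-0.0143 -0.0093 0 0 -1" --pt "-0.016 -0.0058 0 0 -1" --pt "-0.017 -0.0002 0 0 -1" --pt "-0.0162 0.005 0 0 -1" --pt "0 0 0 0 -1"

```text
t: 7.45
ee_pos: [555.9, -56.4, 250.2]
orientation: [0.339, 3.122, 0.001]
ft_force: [0.5, 0.2, -0.7]
width: 21.8
```

```bash
python3 look.py s6 284 55
```

```text
t 7.45 pos [555.9 -56.4 250.2] jaw 77.6 tilt 0.08 tool d mm [ 0.8 -2.2 -0.4] norm 2.4 turn rad 0.0 w 21.8 F [ 0.5  0.2 -0.7]
r 53.4 ang -74.1
```

View pics/s6.png

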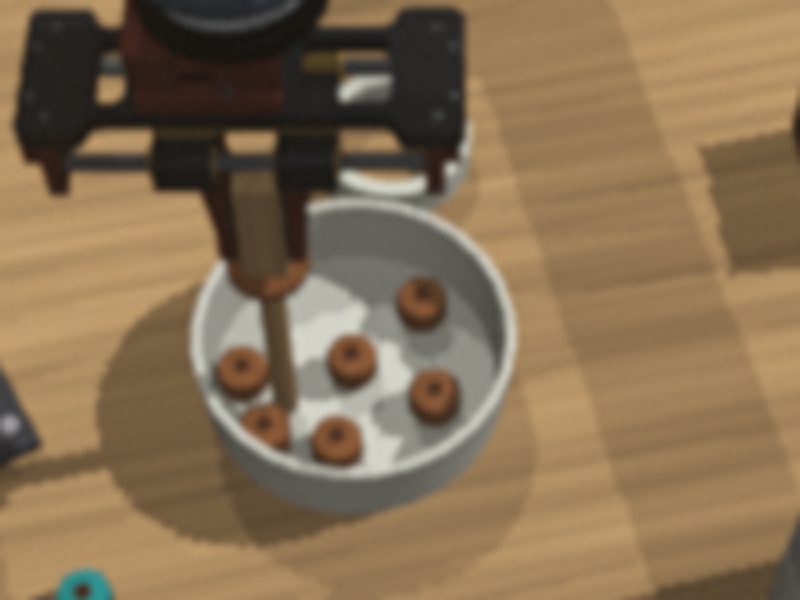

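The bowl was dragged about 9 mm (its left rim went from crop column 210 to 192) because a bead wedged against the wall. I back off inward and measure.

Request:
send_rows --pt "0.012 0.006 0 0 -1" --pt "0.012 0.006 0 0 -1" --pt "0 0 0 0 -1"

```text
t: 7.8
ee_pos: [530.3, -38.3, 249.9]
orientation: [-0.338, -3.121, -0.0]
ft_force: [0.5, -1.0, -0.6]
width: 22.0
```

```bash
python3 look.py s7 284 55; cat > bowl.py <<'E'
from plan import *
# bowl centre by rim edges in scene cam: fit ellipse to rim colour at z=52 via rays
D,K,R,t=cam('scene')
P=cloud(D,K,R,t); z=P[...,2]
uu,vv=np.meshgrid(range(640),range(400))
# outer wall+rim top points: z in 46..58
m=(abs(z-52)<3.5)&(uu>225)&(uu<400)&(vv>150)&(vv<265)&(np.hypot(P[...,0]-541,P[...,1]+10)<110)
hsv=cv2.cvtColor(D['color'],cv2.COLOR_BGR2HSV); m&=hsv[...,1]<70
p=P[m][:,:2]; r=81.5
from scipy.optimize import least_squares
f=least_squares(lambda c:np.hypot(p[:,0]-c[0],p[:,1]-c[1])-c[2],[541,-10,82],loss='soft_l1')
print('bowl',f.x.round(1),len(p),np.std(f.fun).round(2))
cc=f.x
# beads
h,s,v=cv2.split(hsv)
b=((s>110)&(h<15)&(uu>262)&(uu<360)&(vv>165)&(vv<245)).astype(np.uint8)
cs,_=cv2.findContours(b,cv2.RETR_EXTERNAL,cv2.CHAIN_APPROX_NONE)
for c in cs:
    if cv2.contourArea(c)<25: continue
    x,y,w,hh=cv2.boundingRect(c); k=np.zeros(b.shape,np.uint8); cv2.drawContours(k,[c],-1,1,-1); 
    top=P[(k>0)&(abs(z-26)<4)]; q=np.nanmean(top,0) if len(top) else [np.nan]*3
    print((x,y,w,hh),cv2.contourArea(c),'xyz',np.round(q,1),'rel',np.round(q[:2]-cc[:2],1), 'r',np.round(np.hypot(*(q[:2]-cc[:2])),1))
E
python3 bowl.py
```

```text
t 7.8 pos [530.3 -38.3 249.9] jaw 77.64 tilt 0.13 tool d mm [-28.  -14.4  -0.7] norm 31.5 turn rad 0.0 w 22.0 F [ 0.5 -1.  -0.6]
r 35.1 ang -108.3
bowl [542.1 -15.9  80.9] 564 4.56
(298, 225, 12, 11) 86.5 xyz [588.7 -35.2  25.9] rel [ 46.6 -19.3] r 50.5
(281, 222, 11, 10) 64.0 xyz [572.3 -68.2  26.8] rel [ 30.2 -52.3] r 60.4
(323, 213, 11, 13) 97.0 xyz [571.8  20.   26. ] rel [29.7 35.9] r 46.6
(275, 208, 12, 11) 90.0 xyz [537.2 -75.3  26. ] rel [ -4.9 -59.4] r 59.6
(302, 205, 11, 11) 83.5 xyz [542.7 -18.   26.2] rel [ 0.6 -2. ] r 2.1
(320, 190, 11, 12) 91.5 xyz [514.8  25.8  26.3] rel [-27.3  41.7] r 49.9
(281, 166, 23, 17) 115.5 xyz [nan nan nan] rel [nan nan] r nan
```

View pics/s7.png

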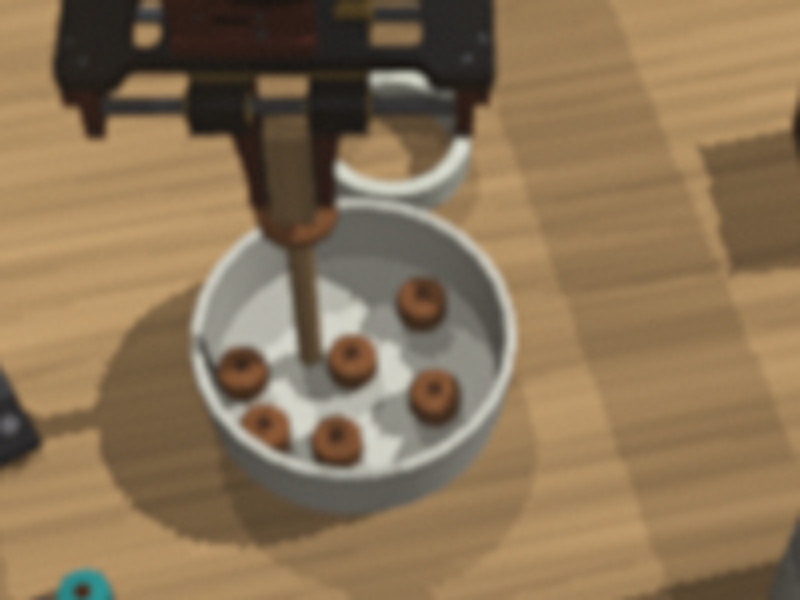

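```bash
cat > shift.py <<'E'
from plan import *
# bowl shift against the first scene picture: front outer wall patch, matched at 4x
D,K,R,t=cam('scene'); a=cv2.imread('pics/scene0.png'); b=D['color']
f=lambda i:cv2.resize(i,None,fx=4,fy=4,interpolation=cv2.INTER_CUBIC)
out=[]
for (u0,u1,v0,v1) in ((280,350,232,248),(330,358,195,240),(270,285,200,238)):
    A=f(a[v0:v1,u0:u1]); u2,v2=u0-14,v0-10; B=f(b[v2:v1+10,u2:u1+14]); r=cv2.matchTemplate(B,A,cv2.TM_CCOEFF_NORMED); _,mx,_,l=cv2.minMaxLoc(r)
    du,dv=l[0]/4-14,l[1]/4-10; c=np.array([(u0+u1)/2,(v0+v1)/2]); w=ray([c,c+[du,dv]],K,R,t,30); out.append((w[1]-w[0])[:2]); print('px',du,dv,'score',round(mx,2),'shift mm',out[-1].round(1))
E
python3 shift.py
```

```text
px -3.5 1.0 score 0.97 shift mm [ 0.7 -7.3]
px -4.0 0.25 score 0.97 shift mm [-1.2 -8.2]
px -5.0 0.5 score 0.86 shift mm [ -1.1 -10.3]
```

Request:
send_rows --pt "-0.0118 -0.0009 0 0 -1" --pt "-0.0118 -0.0008 0 0 -1" --pt "-0.0115 0.0015 0 0 -1" --pt "-0.0115 0.0015 0 0 -1" --pt "0 0 0 0 -1"

```text
t: 8.45
ee_pos: [580.6, -48.5, 250.1]
orientation: [0.34, 3.122, 0.0]
ft_force: [0.1, 0.3, -1.3]
width: 21.9
```

```bash
sed -i 's/541.3,-5\]/541,-13.5]/' look.py; python3 look.py s8 -42 60; python3 shift.py; python3 bowl.py
```

```text
t 8.45 pos [580.6 -48.5 250.1] jaw 77.56 tilt 0.07 tool d mm [-6.  -4.  -0.5] norm 7.2 turn rad 0.0 w 21.9 F [ 0.1  0.3 -1.3]
r 52.9 ang -41.5
px -3.25 1.25 score 0.94 shift mm [ 1.3 -7. ]
px -4.0 0.25 score 0.97 shift mm [-1.2 -8.2]
px -4.75 0.25 score 0.87 shift mm [-1.5 -9.7]
bowl [542.2 -16.   80.8] 473 2.56
(300, 228, 12, 8) 64.5 xyz [593.9 -32.2  25.9] rel [ 51.7 -16.2] r 54.2
(281, 222, 11, 10) 61.5 xyz [571.9 -68.1  26.7] rel [ 29.8 -52.1] r 60.0
(323, 213, 11, 13) 97.0 xyz [572.   19.8  26.2] rel [29.8 35.8] r 46.6
(274, 207, 12, 13) 95.0 xyz [536.9 -76.   26.3] rel [ -5.3 -60. ] r 60.3
(302, 205, 11, 11) 82.5 xyz [542.7 -18.   26.2] rel [ 0.6 -2. ] r 2.1
(320, 190, 11, 12) 91.5 xyz [514.9  25.7  26. ] rel [-27.3  41.7] r 49.8
(278, 178, 25, 27) 138.5 xyz [nan nan nan] rel [nan nan] r nan
(334, 168, 9, 10) 34.5 xyz [nan nan nan] rel [nan nan] r nan
```

View pics/s8.png

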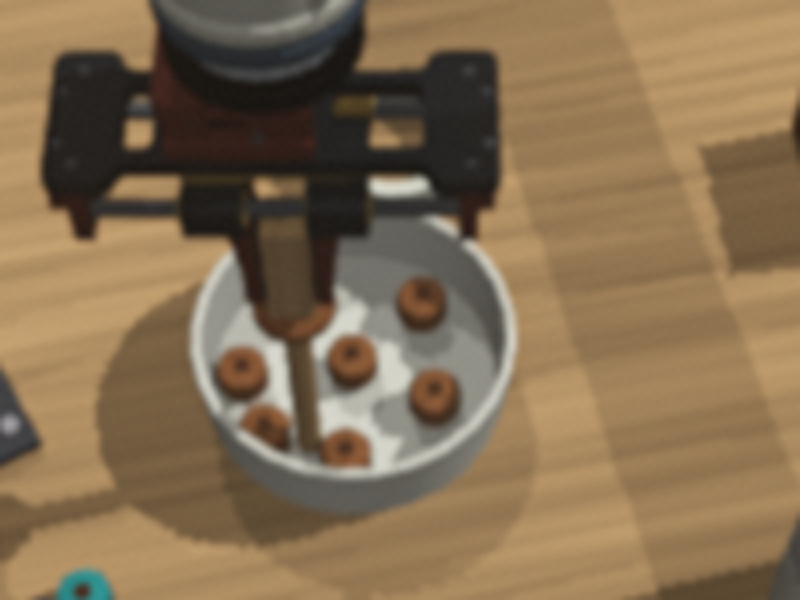

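```bash
cat > arc.py <<'E'
from plan import *
import sys
cx,cy,r,a0,st,n=map(float,sys.argv[1:]); o=telemetry.get_obs(); T=toolR(o); p=o['ee_pos'][:2]
for i in range(int(n)):
    a=np.radians(a0+st*i); q=np.array([cx+r*np.cos(a),cy+r*np.sin(a)]); d=T.T@np.r_[q-p,0]; print(a0+st*i,q.round(1),(d/1000).round(4)[:2].tolist()); p=q
E
python3 arc.py 541.5 -14.5 60 -37 15 15
```

```text
-37.0 [589.4 -50.6] [-0.0113, -0.0001]
-22.0 [597.1 -37. ] [-0.0046, 0.015]
-7.0 [601.1 -21.8] [-0.0006, 0.0157]
8.0 [600.9  -6.1] [0.0035, 0.0153]
23.0 [596.7   8.9] [0.0073, 0.0138]
38.0 [588.8  22.4] [0.0107, 0.0115]
53.0 [577.6  33.4] [0.0133, 0.0083]
68.0 [564.   41.1] [0.015, 0.0046]
83.0 [548.8  45.1] [0.0157, 0.0006]
98.0 [533.1  44.9] [0.0153, -0.0035]
113.0 [518.1  40.7] [0.0138, -0.0073]
128.0 [504.6  32.8] [0.0115, -0.0107]
143.0 [493.6  21.6] [0.0083, -0.0133]
158.0 [485.9   8. ] [0.0046, -0.015]
173.0 [481.9  -7.2] [0.0006, -0.0157]
```

Request:
send_rows --pt "-0.0113 0 0 0 -1" --pt "-0.0046 0.015 0 0 -1" --pt "-0.0006 0.0157 0 0 -1" --pt "0 0 0 0 -1"

```text
t: 9.0
ee_pos: [602.0, -19.5, 250.2]
orientation: [0.337, 3.123, 0.001]
ft_force: [-0.6, -0.8, -0.3]
width: 22.0
```

```bash
python3 look.py s9 -7 60; python3 shift.py; python3 bowl.py|head -8
```

```text
t 9.0 pos [602.  -19.5 250.2] jaw 77.69 tilt 0.03 tool d mm [ 1.1 -1.6 -0.4] norm 2.0 turn rad 0.0 w 22.0 F [-0.6 -0.8 -0.3]
r 61.3 ang -5.6
px 1.25 1.5 score 0.6 shift mm [3.8 1.8]
px -4.0 0.5 score 0.96 shift mm [-0.6 -8.4]
px -4.75 0.75 score 0.9 shift mm [-0.4 -9.9]
bowl [542.4 -16.   80.7] 441 2.35
(281, 222, 11, 10) 65.5 xyz [572.4 -68.2  26.3] rel [ 30.  -52.1] r 60.2
(318, 213, 16, 21) 156.0 xyz [581.7  13.5  26.1] rel [39.3 29.5] r 49.1
(274, 207, 12, 12) 94.0 xyz [536.9 -76.2  26.1] rel [ -5.5 -60.2] r 60.5
(298, 188, 33, 28) 256.0 xyz [519.6  20.5  25.9] rel [-22.9  36.5] r 43.1
(355, 176, 5, 12) 35.5 xyz [nan nan nan] rel [nan nan] r nan
```

View pics/s9.png

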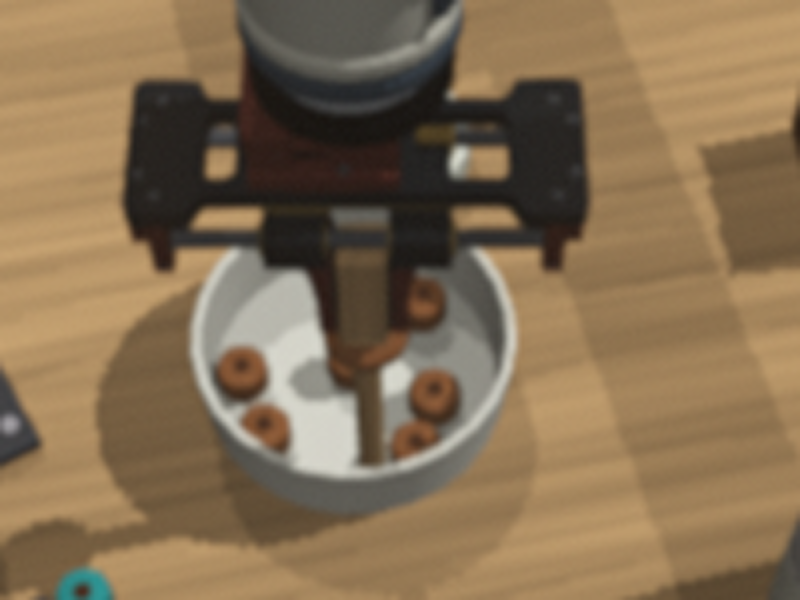

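Request:
send_rows --pt "0.003 0.014 0 0 -1" --pt "0.0073 0.0138 0 0 -1" --pt "0.0107 0.0115 0 0 -1" --pt "0 0 0 0 -1"

```text
t: 9.55
ee_pos: [587.9, 23.2, 250.0]
orientation: [-0.336, -3.122, -0.0]
ft_force: [-0.4, 0.8, -0.8]
width: 21.7
```

```bash
python3 look.py s10 38 60; python3 shift.py; python3 bowl.py|head -8;python3 arc.py 541.5 -14.5 60 53 15 7
```

```text
t 9.55 pos [587.9  23.2 250. ] jaw 77.7 tilt 0.08 tool d mm [-0.4  0.4 -0.6] norm 0.8 turn rad 0.0 w 21.7 F [-0.4  0.8 -0.8]
r 59.5 ang 38.0
px -3.5 1.0 score 0.88 shift mm [ 0.7 -7.3]
px -3.5 0.75 score 0.66 shift mm [ 0.2 -7.5]
px -4.75 0.25 score 0.87 shift mm [-1.5 -9.7]
bowl [542.1 -15.9  80.8] 489 1.98
(281, 222, 11, 10) 66.5 xyz [572.5 -68.3  26.4] rel [ 30.4 -52.5] r 60.6
(274, 207, 12, 12) 94.0 xyz [536.7 -76.   26.1] rel [ -5.4 -60.2] r 60.4
(303, 205, 11, 11) 83.0 xyz [542.5 -17.6  25.9] rel [ 0.4 -1.7] r 1.8
(335, 203, 7, 20) 57.0 xyz [569.2  40.5  26.3] rel [27.1 56.4] r 62.6
(320, 176, 26, 35) 197.0 xyz [529.9  20.7  25.6] rel [-12.2  36.5] r 38.5
(278, 166, 10, 9) 29.0 xyz [nan nan nan] rel [nan nan] r nan
53.0 [577.6  33.4] [0.0139, 0.0093]
68.0 [564.   41.1] [0.015, 0.0046]
83.0 [548.8  45.1] [0.0157, 0.0006]
98.0 [533.1  44.9] [0.0153, -0.0035]
113.0 [518.1  40.7] [0.0138, -0.0073]
128.0 [504.6  32.8] [0.0115, -0.0107]
143.0 [493.6  21.6] [0.0083, -0.0133]
```

View pics/s10.png

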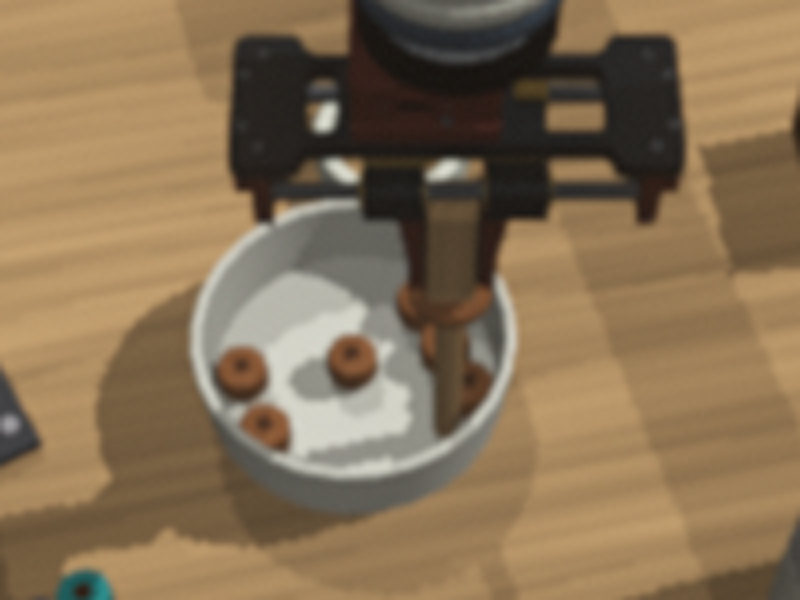

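Request:
send_rows --pt "0.0135 0.009 0 0 -1" --pt "0.015 0.0046 0 0 -1" --pt "0.0155 0.0006 0 0 -1" --pt "0 0 0 0 -1"

```text
t: 10.1
ee_pos: [546.7, 45.2, 249.9]
orientation: [-0.338, -3.121, 0.0]
ft_force: [1.0, -0.7, -0.6]
width: 21.7
```

```bash
python3 look.py s11 83 60; python3 shift.py; python3 bowl.py|head -8;python3 arc.py 541.5 -14.5 60 98 15 3
```

```text
t 10.1 pos [546.7  45.2 249.9] jaw 77.62 tilt 0.14 tool d mm [-1.3  1.2 -0.7] norm 1.9 turn rad 0.0 w 21.7 F [ 1.  -0.7 -0.6]
r 59.0 ang 84.4
px -4.5 0.75 score 0.79 shift mm [-0.3 -9.2]
px -4.0 1.0 score 0.61 shift mm [ 0.5 -8.6]
px -5.0 0.75 score 0.82 shift mm [ -0.5 -10.4]
bowl [542.  -15.9  80.9] 554 1.68
(281, 222, 11, 10) 66.0 xyz [571.9 -68.   26.4] rel [ 29.9 -52.2] r 60.1
(275, 207, 11, 13) 92.5 xyz [537.1 -75.9  26. ] rel [ -5. -60.] r 60.2
(303, 204, 10, 12) 85.5 xyz [542.  -17.7  26.2] rel [-0.  -1.8] r 1.8
(306, 182, 29, 23) 261.0 xyz [505.9  16.2  26.1] rel [-36.2  32.1] r 48.4
(330, 166, 20, 16) 119.0 xyz [nan nan nan] rel [nan nan] r nan
98.0 [533.1  44.9] [0.0161, -0.0032]
113.0 [518.1  40.7] [0.0138, -0.0073]
128.0 [504.6  32.8] [0.0115, -0.0107]
```

View pics/s11.png

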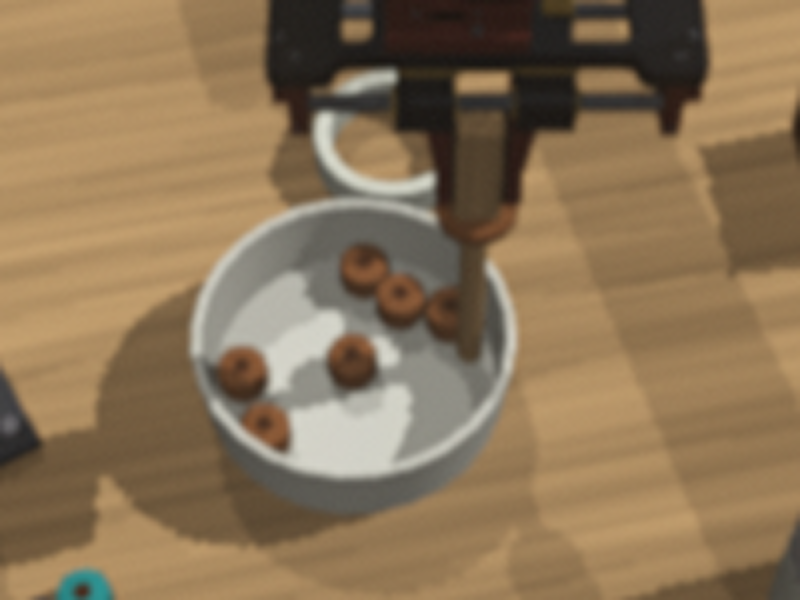

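Request:
send_rows --pt "-0.0117 -0.01 0 0 -1" --pt "0.0017 -0.013 0 0 -1" --pt "0.0017 -0.013 0 0 -1" --pt "-0.0008 -0.013 0 0 -1" --pt "-0.0008 -0.013 0 0 -1"

```text
t: 10.75
ee_pos: [545.3, -19.7, 250.1]
orientation: [-0.341, -3.123, 0.0]
ft_force: [-0.0, 0.7, -0.7]
width: 21.8
```

Request:
send_rows --pt "0 -0.002 0 0 -1" --pt "0 0 0 0 -1" --pt "0 0 0 0 -1"

```text
t: 11.05
ee_pos: [545.4, -20.1, 250.2]
orientation: [0.34, 3.123, 0.0]
ft_force: [-0.8, 0.5, -0.0]
width: 21.9
```

```bash
python3 look.py s12 83 60; python3 shift.py; python3 bowl.py|head -8
```

```text
t 11.05 pos [545.4 -20.1 250.2] jaw 77.57 tilt 0.01 tool d mm [11.4 65.2 -0.4] norm 66.2 turn rad 0.0 w 21.9 F [-0.8  0.5 -0. ]
r 7.9 ang -56.5
px -4.75 0.75 score 0.75 shift mm [-0.4 -9.7]
px -4.0 0.75 score 0.7 shift mm [-0.1 -8.5]
px -4.75 1.0 score 0.85 shift mm [  0.2 -10. ]
bowl [542.1 -16.   80.8] 547 7.23
(281, 221, 11, 11) 69.0 xyz [571.2 -68.5  26.1] rel [ 29.1 -52.5] r 60.1
(274, 207, 12, 13) 95.5 xyz [537.3 -76.1  26.2] rel [ -4.9 -60.1] r 60.3
(291, 204, 11, 12) 85.0 xyz [535.6 -40.9  26.2] rel [ -6.5 -24.9] r 25.8
(292, 166, 46, 39) 381.5 xyz [511.9  22.7  26.2] rel [-30.2  38.7] r 49.1
```

View pics/s12.png

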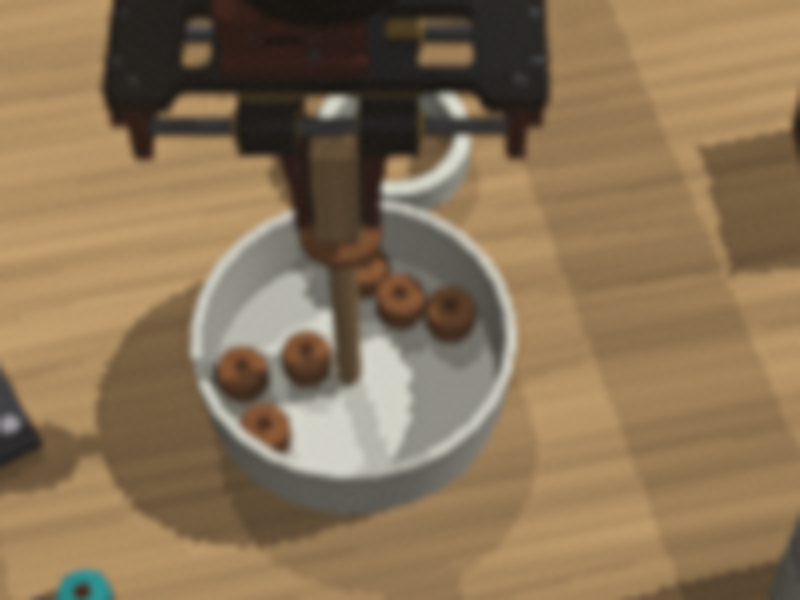

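All six beads are clear of their start positions: the ring beads were swept along the wall and the middle one now sits at crop (306,357). The bowl has shifted about 9 mm. Next I lift out.

Request:
send_rows --pt "0 0 -0.02 0 -1" --pt "0 0 -0.035 0 -1" --pt "0 0 -0.035 0 -1" --pt "0 0 -0.015 0 -1" --pt "0 0 0 0 -1"

```text
t: 11.7
ee_pos: [546.4, -19.8, 357.8]
orientation: [0.338, 3.118, 0.0]
ft_force: [-0.3, -0.4, -0.9]
width: 22.4
```

```bash
python3 - <<'E'
from plan import *
a=delta([400,-120,350]); 
T=toolR(telemetry.get_obs())
for A,B in (((400,-120),(370,-180)),((370,-180),(379,-286.5))): print((T.T@np.r_[np.subtract(B,A),0]).round(1))
E
```

```text
t 11.7 pos [546.4 -19.8 357.8] jaw 77.62 tilt 0.29 tool d mm [ 121.6 -129.3    7. ] norm 177.6 turn rad 0.0 w 22.4 F [-0.3 -0.4 -0.9]
[ 16.4 -65.   -0.1]
[-3.160e+01 -1.021e+02  1.000e-01]
```

I turn the jaws to lie along the slot, so the gate's push can't pivot the stirrer between the pads.

Request:
send_rows --pt "0.02 -0.022 0 0 -1" --pt "0.034 -0.036 0.002 0 -1" --pt "0.034 -0.036 0.002 0 -1" --pt "0.026 -0.028 0.002 0 -1" --pt "0.008 -0.008 0 0 -1"

```text
t: 12.2
ee_pos: [394.8, -121.4, 347.5]
orientation: [-0.342, -3.119, -0.001]
ft_force: [0.1, -0.3, -0.5]
width: 22.1
```

Request:
send_rows --pt "0 0 0 0.08 -1" --pt "0 0 0 0.13 -1" --pt "0 0 0 0.13 -1" --pt "0 0 0 0.13 -1" --pt "0 0 0 0.13 -1"

```text
t: 12.7
ee_pos: [398.6, -120.5, 348.4]
orientation: [-1.254, -2.879, -0.0]
ft_force: [-0.2, -0.3, -0.3]
width: 22.0
```

Request:
send_rows --pt "0 0 0 0.13 -1" --pt "0 0 0 0.13 -1" --pt "0 0 0 0.11 -1" --pt "0 0 0 0.06 -1" --pt "0 0 0 0 -1"

```text
t: 13.2
ee_pos: [398.5, -120.5, 348.4]
orientation: [-1.833, -2.55, 0.0]
ft_force: [0.5, 0.3, -0.7]
width: 22.2
```

```bash
python3 - <<'E'
from plan import *
delta([370,-180,345],18.5)
print(telemetry.get_obs()['qpos'].round(2))
D,K,R,t=cam('top'); cv2.imwrite('pics/t13.png',D['color']); D,K,R,t=cam('scene'); cv2.imwrite('pics/s13.png',D['color'])
E
```

```text
t 13.2 pos [ 398.5 -120.5  348.4] jaw 18.57 tilt 0.06 tool d mm [-47.4 -46.    3.4] norm 66.1 turn rad 0.0012 w 22.2 F [ 0.5  0.3 -0.7]
[-0.32  0.04  2.02  0.    1.08 -0.65]
```

View pics/t13.png

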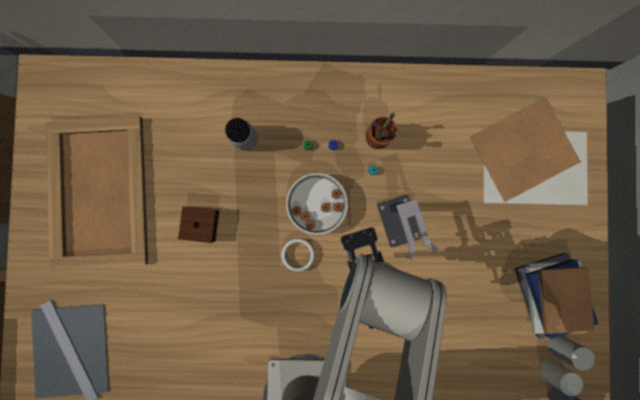

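View pics/s13.png

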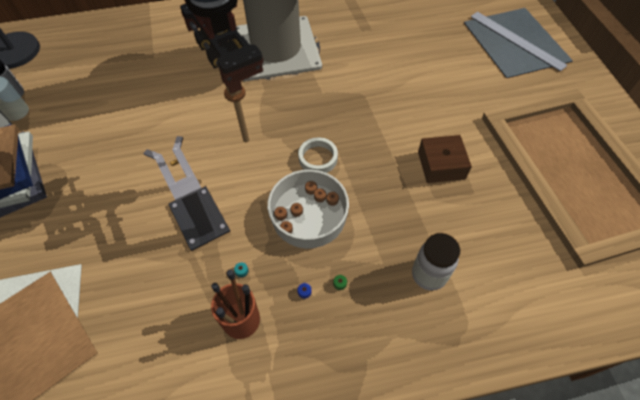

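```bash
python3 - <<'E'
from plan import *
D,K,R,t=cam('top'); hsv=cv2.cvtColor(D['color'],cv2.COLOR_BGR2HSV)
m=np.zeros((400,640),np.uint8); m[178:230,289:347]=(hsv[178:230,289:347,1]>90)
n,l,st,ce=cv2.connectedComponentsWithStats(m)
s=np.array([[584.2,-27.1],[572.5,29.2],[539.3,-6.6],[532.2,-53.8],[515.5,39.1],[492,-18.1]])
for i in range(1,n):
    if st[i,4]>25: w=ray(ce[i],K,R,t,26)[0,:2]; print(st[i],w.round(1),np.hypot(*(s-w).T).round(0))
T=toolR(telemetry.get_obs()); 
for A,B in (((370,-180),(379,-286.5)),): print((T.T@np.r_[np.subtract(B,A),0]).round(1))
E
```

```text
[289 178   9  10  46] [603.5  56.8] [ 86.  41.  90. 132.  90. 134.]
[336 178  11  13  68] [603.8 -86.8] [ 63. 120. 103.  79. 154. 131.]
[332 190   9   8  59] [571.2 -67.6] [ 43.  97.  69.  41. 120.  93.]
[321 203   9   9  58] [532.6 -38.7] [53. 79. 33. 15. 80. 45.]
[334 203   9   9  62] [534.2 -73.4] [ 68. 110.  67.  20. 114.  70.]
[292 207  23  22 195] [504.1  20. ] [93. 69. 44. 79. 22. 40.]
[336 216  11  14  71] [484.  -88.7] [118. 147.  99.  60. 132.  71.]
[289 220   9  10  46] [477.8  53.4] [133.  98.  86. 120.  40.  73.]
[-103.8  -25.6   -0. ]
```

Request:
send_rows --pt "-0.016 -0.016 0 0 -1" --pt "-0.031 -0.03 0.002 0 -1" --pt "-0.022 -0.004 0 0 -1" --pt "-0.034 -0.006 0 0 -1" --pt "-0.034 -0.006 0 0 -1"

```text
t: 13.85
ee_pos: [383.1, -271.7, 347.2]
orientation: [1.832, 2.552, 0.0]
ft_force: [-0.1, 0.0, -0.4]
width: 21.4
```

Request:
send_rows --pt "-0.012 -0.004 0 0 -1" --pt "0 0 0 0 -1" --pt "0 0 0 0 -1"

```text
t: 14.15
ee_pos: [382.7, -282.3, 346.7]
orientation: [-1.833, -2.549, -0.001]
ft_force: [-0.6, -0.1, -1.2]
width: 21.6
```

```bash
python3 - <<'E'
from plan import *
delta([384.2,-284.7,281],18.5)
for n in('top','scene','wrist'):
  D,K,R,t=cam(n); cv2.imwrite(f'pics/{n}14.png',D['color'])
E
```

```text
t 14.15 pos [ 382.7 -282.3  346.7] jaw 18.56 tilt 0.09 tool d mm [-2.9  0.7 65.7] norm 65.8 turn rad 0.0011 w 21.6 F [-0.6 -0.1 -1.2]
```

View pics/top14.png

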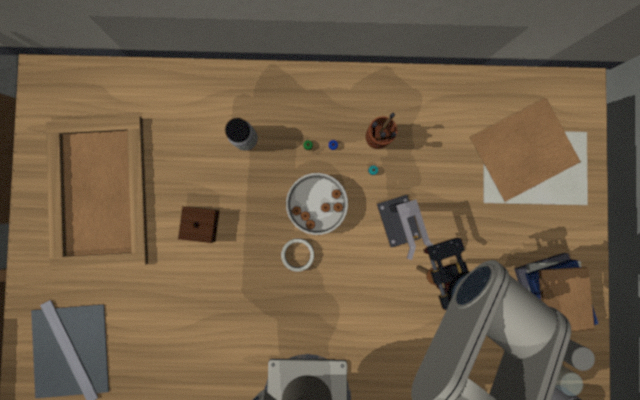

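View pics/scene14.png

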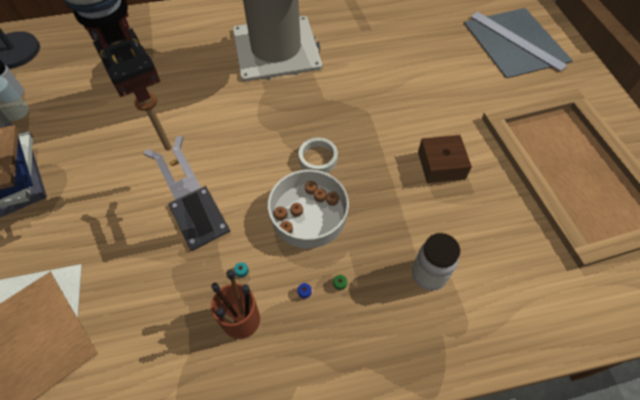

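View pics/wrist14.png

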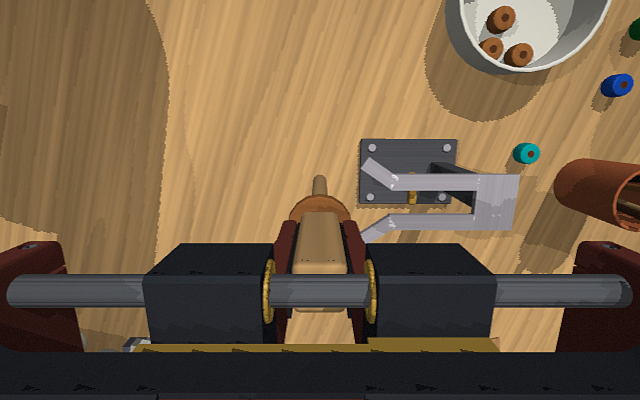

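```bash
python3 - <<'E'
from plan import *
D,K,R,t=cam('wrist')
cv2.imwrite('pics/w14z.png',cv2.resize(D['color'][145:250,345:530],None,fx=4,fy=4,interpolation=cv2.INTER_CUBIC))
print(ray([[398,190],[472,190],[396,215],[472,213]],K,R,t,170).round(1))
E
```

```text
[[ 444.9 -253.2  170. ]
 [ 505.1 -233.   170. ]
 [ 451.7 -274.6  170. ]
 [ 513.9 -251.7  170. ]]
```

View pics/w14z.png

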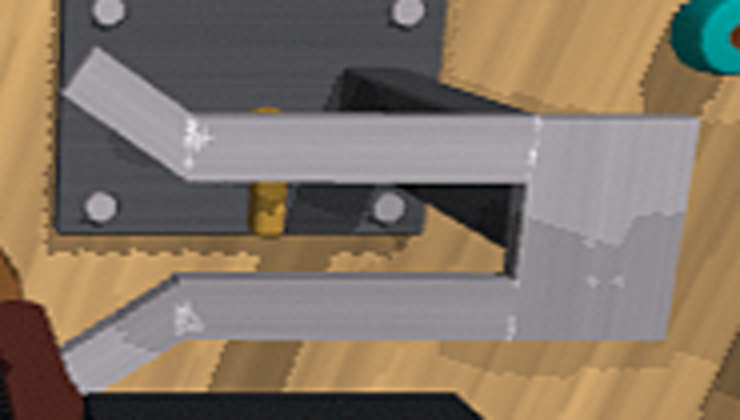

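```bash
python3 - <<'E'
from plan import *
D,K,R,t=cam('wrist')
q=ray([[392,190.5],[477,190.5],[390,214.2],[474,214.2]],K,R,t,170)[:,:2]; print(q.round(1))
for a,b in((0,1),(2,3)): d=q[b]-q[a]; print(np.hypot(*d).round(1),np.degrees(np.arctan2(d[1],d[0])).round(2))
m=(q[1]+q[3])/2; e=np.array([np.cos(np.radians(18.5)),np.sin(np.radians(18.5))]); print('end mid',m.round(1),'slot',(m-30*e).round(1))
n=np.array([-e[1],e[0]]); print((q@n).round(1),'tool',(telemetry.get_obs()['ee_pos'][:2]@n).round(1),'top est',np.array([483.8,-251.4])@n)
E
```

```text
[[ 440.4 -255.4]
 [ 509.5 -232.1]
 [ 446.6 -275.8]
 [ 516.3 -252.3]]
72.9 18.61
73.5 18.61
end mid [ 512.9 -242.2] slot [ 484.4 -251.7]
[-382.  -381.8 -403.2 -403.1] tool -389.2 top est -391.9205596876221
```

```bash
python3 - <<'E'
from plan import *
e0=telemetry.get_obs()['ee_pos']; n=np.array([-.317,.948,0])
for nm in('scene',):
  D,K,R,t=cam(nm); q=proj([e0-[0,0,238.6],e0-[0,0,120],e0-[0,0,238.6]+n*5, e0-[0,0,103.6]],K,R,t); print(q.round(1))
  cv2.imwrite('pics/s15.png',cv2.resize(D['color'][85:185,110:210],None,fx=6,fy=6,interpolation=cv2.INTER_CUBIC)); print(((q-[110,85])*6).round())
E
```

```text
[[166.8 148.3]
 [148.3 109.1]
 [169.1 147.3]
 [145.4 103. ]]
[[341. 380.]
 [230. 145.]
 [355. 374.]
 [212. 108.]]
```

View pics/s15.png

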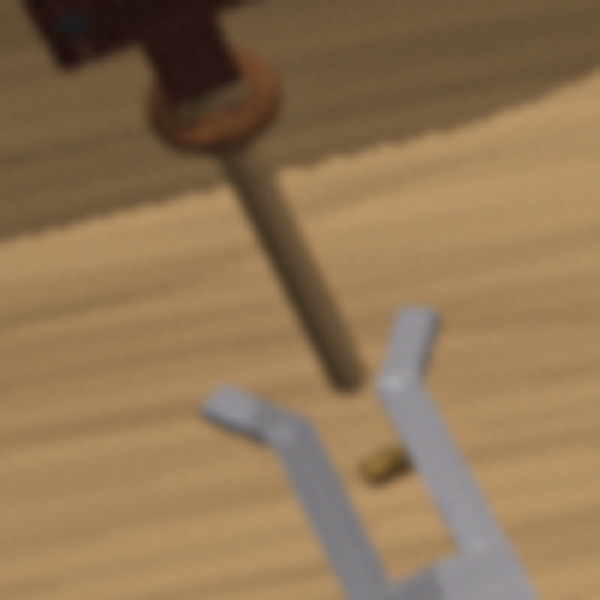

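Request:
send_rows --pt "-0.003 0 0.015 0 -1" --pt "0 0 0.025 0 -1" --pt "0 0 0.018 0 -1" --pt "0 0 0.006 0 -1" --pt "0 0 0 0 -1"

```text
t: 14.95
ee_pos: [383.9, -285.6, 282.7]
orientation: [-1.833, -2.55, -0.0]
ft_force: [-0.1, 0.1, -0.0]
width: 21.8
```

```bash
cat > hk.py <<'E'
from plan import *
import sys
delta([484.2,-251.7,float(sys.argv[1])],18.5)
D,K,R,t=cam('scene'); cv2.imwrite(f'pics/{sys.argv[2]}.png',cv2.resize(D['color'][100:220,110:240],None,fx=5,fy=5,interpolation=cv2.INTER_CUBIC))
D,K,R,t=cam('wrist'); cv2.imwrite(f'pics/{sys.argv[2]}w.png',D['color'])
E
python3 hk.py 281 s16
```

```text
t 14.95 pos [ 383.9 -285.6  282.7] jaw 18.59 tilt 0.09 tool d mm [1.000e-01 1.059e+02 1.600e+00] norm 105.9 turn rad 0.0015 w 21.8 F [-0.1  0.1 -0. ]
```

View pics/s16.png

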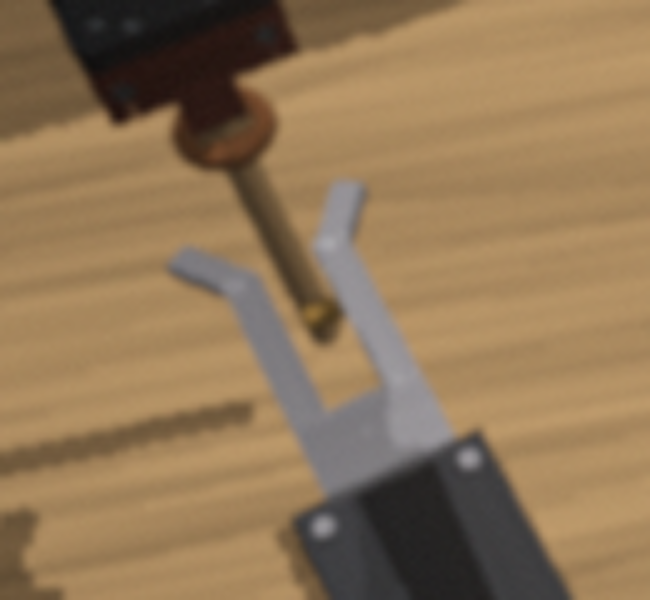

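View pics/s16w.png

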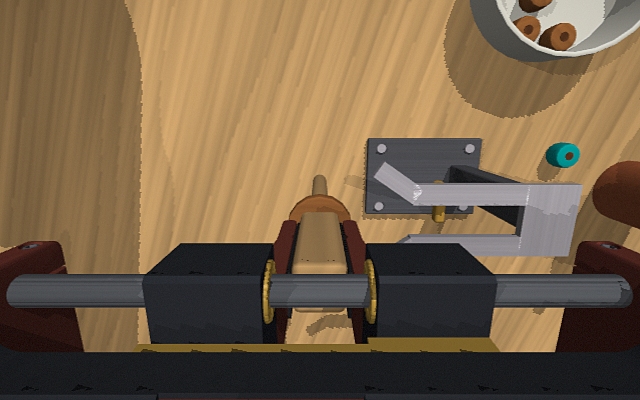

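Request:
send_rows --pt "0 0.015 0.0005 0 -1" --pt "0 0.02 0 0 -1" --pt "0 0.02 0 0 -1" --pt "0 0.01 0 0 -1" --pt "0 0 0 0 -1"

```text
t: 15.55
ee_pos: [447.2, -264.9, 283.2]
orientation: [1.831, 2.551, 0.0]
ft_force: [-0.2, 0.2, -0.8]
width: 21.9
```

```bash
python3 hk.py 281 s17
```

```text
t 15.55 pos [ 447.2 -264.9  283.2] jaw 18.66 tilt 0.08 tool d mm [ 0.7 39.3  2.2] norm 39.3 turn rad 0.0028 w 21.9 F [-0.2  0.2 -0.8]
```

View pics/s17.png

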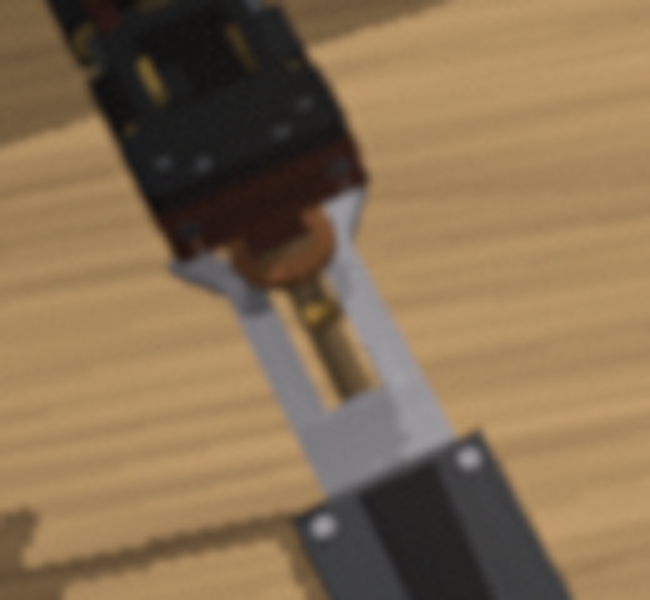

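View pics/s17w.png

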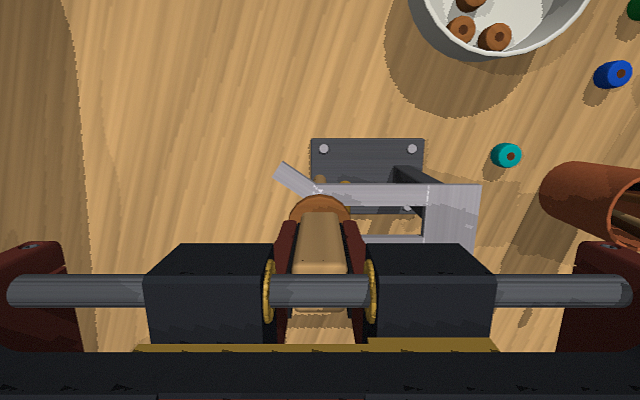

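Request:
send_rows --pt "0 0.008 0 0 -1" --pt "0 0.008 0 0 -1" --pt "0 0.008 0 0 -1" --pt "0 0.007 0 0 -1"

```text
t: 16.05
ee_pos: [475.4, -255.6, 282.6]
orientation: [1.834, 2.551, -0.001]
ft_force: [-2.6, -3.0, -0.3]
width: 22.1
```

Request:
send_rows --pt "0 0.007 0 0 -1" --pt "0 0.007 0 0 -1" --pt "0 0.006 0 0 -1" --pt "0 0 0 0 -1" --pt "0 0 0 0 -1"

```text
t: 16.55
ee_pos: [494.1, -248.7, 282.5]
orientation: [-1.833, -2.551, -0.0]
ft_force: [0.6, -0.6, -0.2]
width: 21.8
```

```bash
python3 hk.py 281 s18
```

```text
t 16.55 pos [ 494.1 -248.7  282.5] jaw 18.59 tilt 0.03 tool d mm [  0.3 -10.3   1.5] norm 10.4 turn rad 0.0015 w 21.8 F [ 0.6 -0.6 -0.2]
```

View pics/s18.png

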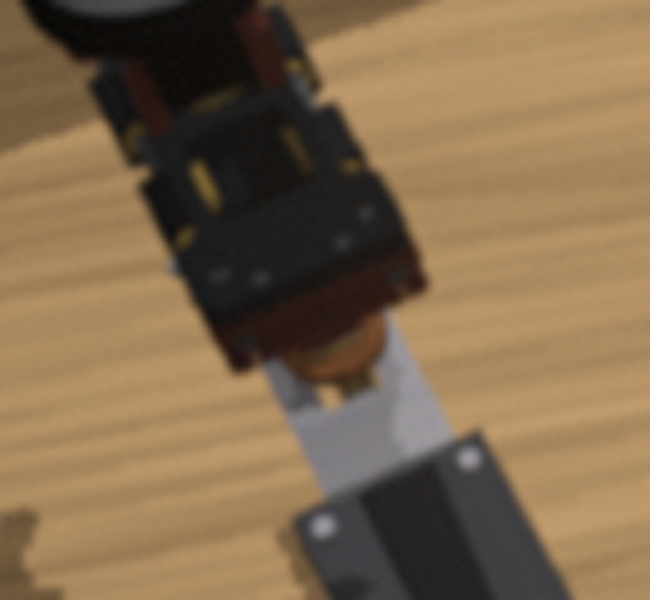

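View pics/s18w.png

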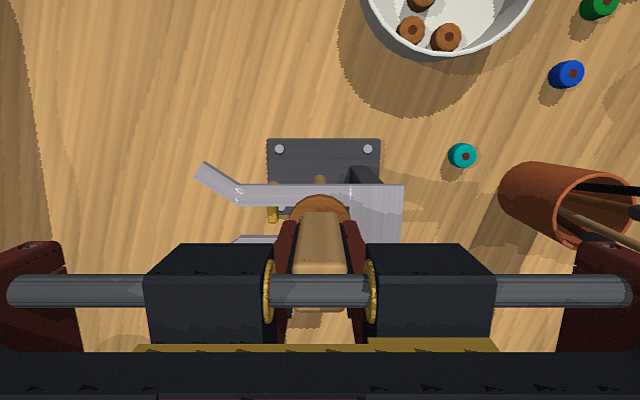

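The 4 N gate force peaked and then vanished, and the brass gate is visible across the slot at (272,205) behind the shaft. I go slightly deeper and lower until the collar touches.

Request:
send_rows --pt "0 0.003 0.003 0 -1" --pt "0 0 0.003 0 -1" --pt "0 0 0.0015 0 -1" --pt "0 0 0 0 -1" --pt "0 0 0 0 -1"

```text
t: 17.15
ee_pos: [496.8, -248.1, 275.1]
orientation: [-1.834, -2.55, 0.0]
ft_force: [-0.6, 0.3, -0.9]
width: 21.9
```

Request:
send_rows --pt "0 0 0.001 0 -1" --pt "0 0 0 0 -1"

```text
t: 17.35
ee_pos: [496.8, -248.1, 274.1]
orientation: [-1.834, -2.551, 0.0]
ft_force: [0.6, -1.2, -1.0]
width: 21.5
```

Request:
send_rows --pt "0 0 0.0005 0 -1" --pt "0 0 0 0 -1"

```text
t: 17.55
ee_pos: [496.9, -248.2, 273.9]
orientation: [1.834, 2.55, -0.0]
ft_force: [-0.4, -0.1, 1.0]
width: 22.1
```

Request:
send_rows --pt "0 0 0.0005 0 -1" --pt "0 0 0 0 -1"

```text
t: 17.75
ee_pos: [496.9, -248.2, 273.8]
orientation: [1.834, 2.55, -0.0]
ft_force: [-2.2, 1.4, 5.5]
width: 22.0
```

Request:
send_rows --pt "0 0 0.0005 0 -1" --pt "0 0 0 0 -1"

```text
t: 17.95
ee_pos: [496.9, -248.1, 273.8]
orientation: [1.834, 2.55, -0.0]
ft_force: [-3.9, 2.7, 10.2]
width: 21.7
```

Request:
send_rows --pt "0 0 -0.001 0 -1" --pt "0 0 0 0 -1" --pt "0 0 0 0 0.2" --pt "0 0 0 0 0.5" --pt "0 0 0 0 0.5"

```text
t: 18.45
ee_pos: [496.8, -248.1, 273.5]
orientation: [-1.834, -2.55, 0.0]
ft_force: [-1.3, 0.0, 0.4]
width: 42.6
```

Request:
send_rows --pt "0 0 0 0 0.6" --pt "0 0 0 0 0.6" --pt "0 0 0 0 0.6" --pt "0 0 0 0 0.6" --pt "0 0 0 0 0.6"

```text
t: 18.95
ee_pos: [496.9, -248.1, 273.7]
orientation: [1.834, 2.551, -0.0]
ft_force: [-0.9, -0.3, 0.4]
width: 70.6
```

```bash
python3 hk.py 360 s19
```

```text
t 18.95 pos [ 496.9 -248.1  273.7] jaw 18.56 tilt 0.01 tool d mm [  0.7 -13.1 -86.3] norm 87.3 turn rad 0.0011 w 70.6 F [-0.9 -0.3  0.4]
```

View pics/s19w.png

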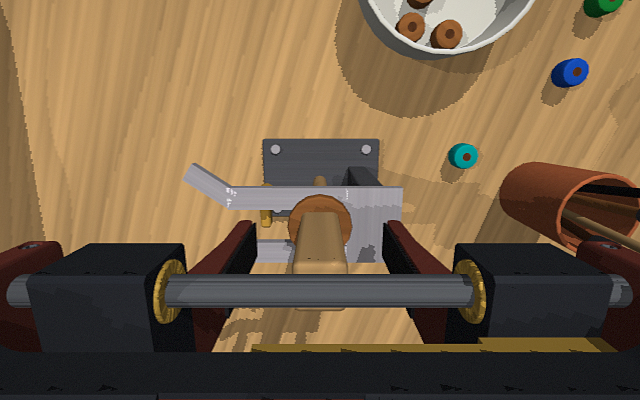

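The stirrer hangs free between the open fingers, with its collar on the arms at (320,215) and the gate at (265,205) shut. I lift straight up and retreat.

Request:
send_rows --pt "0 0 -0.015 0 0.6" --pt "0 0 -0.03 0 0.6" --pt "0 0 -0.04 0 0.6" --pt "0 0 -0.04 0 0.6" --pt "0 0 -0.02 0 0.6"

```text
t: 19.55
ee_pos: [497.5, -248.5, 422.5]
orientation: [1.831, 2.547, 0.001]
ft_force: [-0.6, 0.2, -0.3]
width: 70.4
```

Request:
send_rows --pt "0 -0.03 0 0 0.6" --pt "0 -0.04 0 0 0.6" --pt "0 -0.03 0 0 0.6" --pt "0 0 0 0 0.6" --pt "0 0 0 0 0.6"

```text
t: 20.05
ee_pos: [402.0, -280.2, 419.1]
orientation: [1.835, 2.549, 0.001]
ft_force: [0.7, 0.9, -0.2]
width: 70.2
```

```bash
python3 hk.py 360 s20; python3 - <<'E'
from plan import *
D,K,R,t=cam('top'); cv2.imwrite('pics/t20.png',cv2.resize(D['color'][150:270,270:460],None,fx=4,fy=4,interpolation=cv2.INTER_CUBIC))
E
```

```text
t 20.05 pos [ 402.  -280.2  419.1] jaw 18.48 tilt 0.06 tool d mm [ 1.  86.9 59.1] norm 105.1 turn rad -0.0003 w 70.2 F [ 0.7  0.9 -0.2]
```

View pics/s20.png

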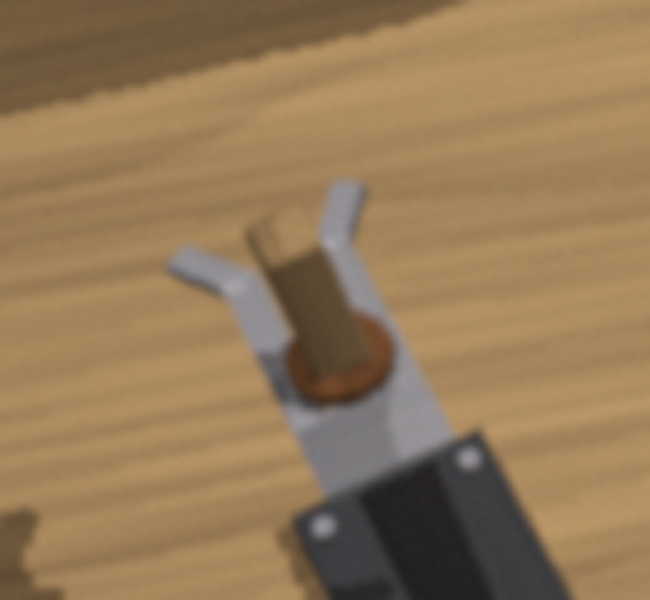

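View pics/s20w.png

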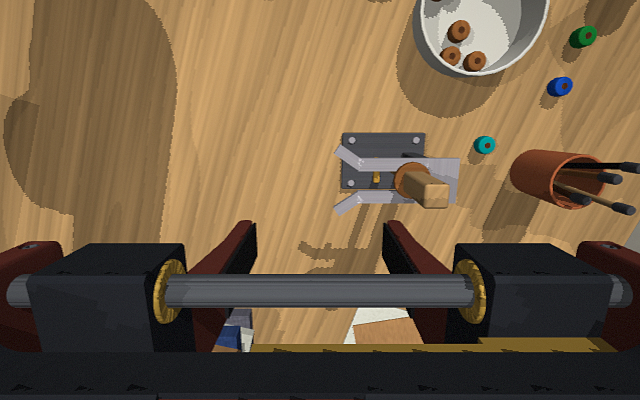

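View pics/t20.png

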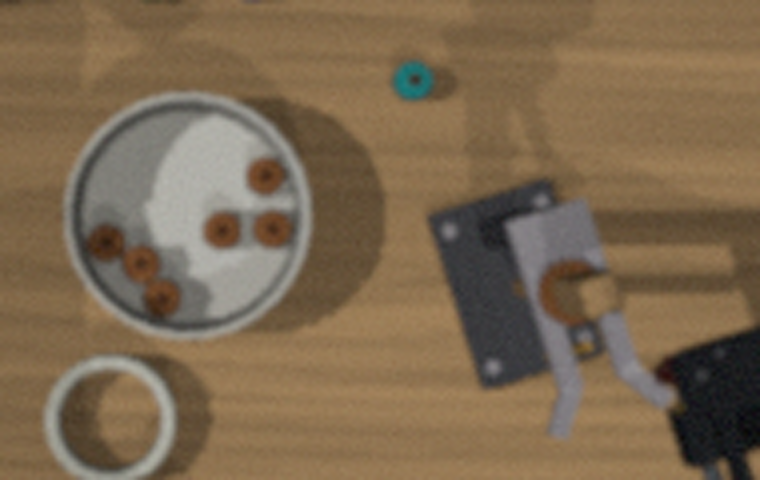

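The stirrer hangs upright behind the shut gate (brass across the slot at wrist 376,177), its collar lies on both arms, and all six beads are in the bowl.

```bash
python3 - <<'E'
from h import *
print(ctrl.close_job())
E
```

```text
the job is handed in; nothing more can be done
None
```

The stirring and hanging are done, and I handed the job in at about 20 s; the hand-in reports no verdict.

- **Stirring:** I took the stirrer from its stand, stirred with the foot about 6 mm above the bowl floor, and stayed clear of the beads with the fingers. Compared with the start positions, I measured about 33 mm for the middle bead and roughly 40 mm or more for the five ring beads. The beads look alike, so I matched them by their order along the wall. If two of them had swapped, the smallest shift would be about 20 mm, right at your limit.
- **Bowl:** early on a bead wedged against the wall and dragged the bowl about 9 mm (limit 18 mm). I backed off and swept closer to the wall instead, after which the bowl stayed put. I did not move it back.
- **Hanging:** the gate resisted with about 4 N, then let go as the shaft passed. I lowered the collar until it pressed on the arms, opened the fingers and backed away.
- **Last pictures:**
  - The stirrer hangs upright in the slot, about 13 mm past the slot point, with its collar on both arms.
  - The gate is shut behind the shaft, all six beads are in the bowl, and the robot is clear of everything.
  - The jar, brush pot and tape look unmoved, judged by eye only.

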